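# Un-nest the bake-out trays into a standing stack and nest the sample cups on top

## Robot

A 7-joint arm with a two-finger parallel gripper is mounted at the origin on the work surface. World frame = base frame: x ahead of the robot, y to its left, z up, the work surface at z = 0. Lengths are in mm, angles in rad, forces in N, time in s.
With the tool pointing down it reaches from about 400 to 875 mm from the base axis. Payload 4.4 kg.
Tool frame: the origin (TCP) lies on the centre line of the jaws, within the pads' length; the fingertips stand 14 mm ahead of it and the grasp point (between the pads) lies 5 mm behind it; z points along the fingers, x is the direction in which the jaws open and shut, and the axes are right-handed (so a half turn about z gives the same grasp; the last joint's range is limited). The gripper opens to 85 mm and grips with 20 to 120 N. Pads are 22 mm wide; open, the fingers measure 114 mm over their backs; the gripper's body (76 mm by 85 mm) begins 54 mm behind the grasp point. The pads swing forward as they close: fully open they stand 13 mm farther back than shut.
Start: joints at [-1.398, 0.628, 0.038, 1.517, -0.027, 0.996, -0.02], TCP at [153.723, 631.575, 220.613] pointing down, gripper open.
Joint ranges: [-3.06, 3.06], [-0.37, 2.12], [-1.25, 1.32], [0.18, 2.47], [-1.1, 4.24], [0.23, 1.98], [-2.94, 2.94]. Speed limits (rad/s): [2.57, 2.57, 3.14, 3.14, 3.14, 3.14, 3.14].

## Interface

Orientations are given as [roll, pitch, yaw] about the fixed x, y, z axes, in that order (R = Rz(yaw) Ry(pitch) Rx(roll)).
In Python, from cell import ctrl gives the robot as it stands.
- The arm moves only by the tool send_rows, never from a script. Its argument "commands" is a list of rows, each a list of 5 numbers: the finger opening in mm, from 0 to 85.4, then the shift along the tool's x, y, z in mm, then the turn about the tool's z in degrees. In form: [[grip, x, y, z, roll], ...]. A call has 1 to 5 rows; each row is the pose to reach, as a shift and turn from the pose measured when the call began, along the tool's axes at that moment; what a row does not reach only later rows make up. A row lasts 1/10 s, in which the tool goes at most 50 mm and 8.59 degrees, less where a joint would pass 70% of its speed; a pose out of reach is approached as far as the arm can. A call with a gripper value outside its range is refused whole. The fingers move at their own pace and stop on an object; the grip force is fixed at half the most. Time passes only in rows, so rows that repeat a pose let the fingers close. It gives the time, the measured TCP pose, the force and the opening at its end, in the units of the state.
- ctrl.read_state(): the state, without advancing time (a new reading comes with each control period).
- ctrl.get_image(name): name is "scene" or "top" or "wrist"; returns the picture (400x640x3 uint8, red, green, blue); there is no depth.
- ctrl.camera_params(name): a dict with "fx", "fy", "cx", "cy" (pixels), "cam_to_world" (4x4, takes a point from camera to world coordinates). Camera axes: x right, y down, z forward; pixel columns grow to the right and rows downward; lengths in mm; the calibration is good to about 2 mm. A picture is of the moment at which its call begins: read the wrist's pose just before it. camera_params takes no time and is no camera call; for the wrist camera it gives the pose at the moment of the call.
- ctrl.finish_job(): hands the job in, once; it reports no verdict.
The state is a dict: "clock": time; "qpos": joint angles; "qd": joint speeds; "tau": joint torques, N m; "eef_pos": TCP position; "tool_rot": TCP orientation; "force": force on the tool from outside, world axes, zero at the start; "torque": the same for the moment, N m; "width": finger opening in mm.
Only numpy, scipy, OpenCV 4.12 (cv2) and the standard library are available. Lean on these libraries where they do the work, as an engineer would, in place of code of your own. Each camera call takes 0.05 s, during which the arm holds its last target.

## Task

Take the three nested trays off their pile and build them up on the screwed-down tray, each one turned half a turn from the tray beneath it so that it stands level on the ledges instead of sinking in. When all three are stacked, put all the steel cups into the top tray, upright and nested one inside the other as a single stack standing on its floor between the grip block and one end. Leave the other things on the bench where they are.

Things in the scene. Friction and masses are not known exactly. Their poses are not given: they have to be found in the camera images.
- base_tray: bottom tray, screwed to a fixed steel plate 200 x 150 x 8 mm. Open aluminium tray: floor 140 (x) x 88 (y), 4 thick; walls 44 high lean outward to a mouth 166 x 114. Tabs the same way, a tray set on another sinks in and nests, 26 mm higher; tabs opposite, it rests on the steps, 38 mm higher, play 7 mm in x, 2 in y. Origin: centre of the tray's underside, 8 mm above the table; x towards its tab, z up.
- base_tray_tab (a point): root of the flat pull tab (30 mm wide, sticks out 13 mm) at the rim of the tray's +x end, the only end with a tab: 90 mm from the tray's origin along its +x, 44 mm up
- base_tray_grip (a point): top middle of the grip block, 26 mm above the tray's underside at its centre: a square block 26 x 26 mm, sides along the tray's x and y, the handle of every tray. Grip it from above across either pair of sides, tips just off the floor, fingers opened to 34-45 mm only across y (the long walls stand 40 mm from the centre at the floor). The cups go beside it, near x = +38 or -38 mm
- base_tray_step (a point): top of one of the four stacking steps (ledges, 16 mm long, 38 mm above the underside) inside the long walls of every tray: at x = +56 and -56 mm on its +y side, x = +30 and -30 mm on its -y side. Their inner faces stand 26 mm from the centre line at the floor and lean outward; they are hollow from below. This one is at x = +56, y = +40 mm
- tray_a: folded aluminium stack-nest tray, 0.3 kg, exactly the same shape as base_tray (described there). At the start bottom of the nested pile, on the table. Origin: centre of its underside, x towards its tab end, z up.
- tray_a_tab (a point): root of the pull tab of tray_a: 90 mm from its origin along its +x, 44 mm up
- tray_b: folded aluminium stack-nest tray, 0.3 kg, exactly the same shape as base_tray (described there). At the start nested in tray_a, 26 mm higher. Origin: centre of its underside, x towards its tab end, z up.
- tray_b_tab (a point): root of the pull tab of tray_b: 90 mm from its origin along its +x, 44 mm up
- tray_c: folded aluminium stack-nest tray, 0.3 kg, exactly the same shape as base_tray (described there). At the start top of the pile, nested in tray_b. Origin: centre of its underside, x towards its tab end, z up.
- tray_c_tab (a point): root of the pull tab of tray_c: 90 mm from its origin along its +x, 44 mm up
- cup_a: round steel cup 60 high, 0.12 kg, upright on the table at first; may be absent (3 or 4 of the four are there). Top band 62 across outside, 57 inside, 14 high; the wall tapers to a base 40 across. A nested cup stands on the crossed ribs inside the one below, 26 mm higher, 2 mm play. Grip across the top band from above, tips at most 24 mm below the rim. Origin: centre of underside, z up.
- cup_b: round steel cup 60 high, 0.12 kg, upright on the table at first; may be absent (3 or 4 of the four are there). Top band 62 across outside, 57 inside, 14 high; the wall tapers to a base 40 across. A nested cup stands on the crossed ribs inside the one below, 26 mm higher, 2 mm play. Grip across the top band from above, tips at most 24 mm below the rim. Origin: centre of underside, z up.
- cup_c: round steel cup 60 high, 0.12 kg, upright on the table at first; may be absent (3 or 4 of the four are there). Top band 62 across outside, 57 inside, 14 high; the wall tapers to a base 40 across. A nested cup stands on the crossed ribs inside the one below, 26 mm higher, 2 mm play. Grip across the top band from above, tips at most 24 mm below the rim. Origin: centre of underside, z up.
- cup_d: round steel cup 60 high, 0.12 kg, upright on the table at first; may be absent (3 or 4 of the four are there). Top band 62 across outside, 57 inside, 14 high; the wall tapers to a base 40 across. A nested cup stands on the crossed ribs inside the one below, 26 mm higher, 2 mm play. Grip across the top band from above, tips at most 24 mm below the rim. Origin: centre of underside, z up.
- pulley: bystander, to be left alone: a green pulley 54 mm across, 18 mm high, lying flat. Origin: centre of its underside
- spool: bystander, to be left alone: a pale wooden wire spool 72 mm across, 64 mm high. Origin: centre of its underside
- wash: bystander, to be left alone: a white wash bottle 56 mm across, 130 mm high. Origin: centre of its underside
- wrench1: bystander, to be left alone: a 170 mm ring spanner lying flat. Origin: middle of its length, on its underside
- jar: bystander, to be left alone: a glass jar 60 mm across, 70 mm high. Origin: centre of its underside
- gauge_block: bystander, to be left alone: a brass block 60 x 40 x 30 mm. Origin: centre of its underside
Mind the look-alikes: they are no part of the job. What is shaped like the tray_a but blue or green is not meant.

How it is judged (in metres and radians):
On the way, in this order (a step that is already met when the one before it is completed fails the run):
1. a tray rests on the ledges of the screwed-down tray, half a turn from it (((z of tray_a in the frame of base_tray between 0.033 and 0.043 m and horizontal distance between tray_a and base_tray below 0.016 m and angle between tray_a's own z axis and vertical below 0.06 rad and x of tray_a_tab in the frame of base_tray below -0.06 m and linear speed of tray_a below 0.03 m/s) or (z of tray_b in the frame of base_tray between 0.033 and 0.043 m and horizontal distance between tray_b and base_tray below 0.016 m and angle between tray_b's own z axis and vertical below 0.06 rad and x of tray_b_tab in the frame of base_tray below -0.06 m and linear speed of tray_b below 0.03 m/s) or (z of tray_c in the frame of base_tray between 0.033 and 0.043 m and horizontal distance between tray_c and base_tray below 0.016 m and angle between tray_c's own z axis and vertical below 0.06 rad and x of tray_c_tab in the frame of base_tray below -0.06 m and linear speed of tray_c below 0.03 m/s))), for 0.2 s.
2. a second tray rests on the ledges of the first, turned back (((z of tray_a in the frame of base_tray between 0.033 and 0.043 m and horizontal distance between tray_a and base_tray below 0.016 m and angle between tray_a's own z axis and vertical below 0.06 rad and x of tray_a_tab in the frame of base_tray below -0.06 m and linear speed of tray_a below 0.03 m/s) or (z of tray_b in the frame of base_tray between 0.033 and 0.043 m and horizontal distance between tray_b and base_tray below 0.016 m and angle between tray_b's own z axis and vertical below 0.06 rad and x of tray_b_tab in the frame of base_tray below -0.06 m and linear speed of tray_b below 0.03 m/s) or (z of tray_c in the frame of base_tray between 0.033 and 0.043 m and horizontal distance between tray_c and base_tray below 0.016 m and angle between tray_c's own z axis and vertical below 0.06 rad and x of tray_c_tab in the frame of base_tray below -0.06 m and linear speed of tray_c below 0.03 m/s)) and ((z of tray_a in the frame of base_tray between 0.071 and 0.081 m and horizontal distance between tray_a and base_tray below 0.016 m and angle between tray_a's own z axis and vertical below 0.06 rad and x of tray_a_tab in the frame of base_tray above 0.06 m and linear speed of tray_a below 0.03 m/s) or (z of tray_b in the frame of base_tray between 0.071 and 0.081 m and horizontal distance between tray_b and base_tray below 0.016 m and angle between tray_b's own z axis and vertical below 0.06 rad and x of tray_b_tab in the frame of base_tray above 0.06 m and linear speed of tray_b below 0.03 m/s) or (z of tray_c in the frame of base_tray between 0.071 and 0.081 m and horizontal distance between tray_c and base_tray below 0.016 m and angle between tray_c's own z axis and vertical below 0.06 rad and x of tray_c_tab in the frame of base_tray above 0.06 m and linear speed of tray_c below 0.03 m/s))), for 0.2 s.
3. the third tray rests on the ledges of the second, half a turn from it (all of step 2 and ((z of tray_a in the frame of base_tray between 0.109 and 0.119 m and horizontal distance between tray_a and base_tray below 0.016 m and angle between tray_a's own z axis and vertical below 0.06 rad and x of tray_a_tab in the frame of base_tray below -0.06 m and linear speed of tray_a below 0.03 m/s) or (z of tray_b in the frame of base_tray between 0.109 and 0.119 m and horizontal distance between tray_b and base_tray below 0.016 m and angle between tray_b's own z axis and vertical below 0.06 rad and x of tray_b_tab in the frame of base_tray below -0.06 m and linear speed of tray_b below 0.03 m/s) or (z of tray_c in the frame of base_tray between 0.109 and 0.119 m and horizontal distance between tray_c and base_tray below 0.016 m and angle between tray_c's own z axis and vertical below 0.06 rad and x of tray_c_tab in the frame of base_tray below -0.06 m and linear speed of tray_c below 0.03 m/s))), for 0.2 s.
At the end, for the whole second after the job is handed in: Three trays on the base tray at 38, 76, 114 mm (5 mm), tabs on alternate ends, within 16 mm of its centre, level (0.06 rad); all present cups upright (0.1 rad), nested within 7 mm of one axis, on the top tray floor 20-60 mm from the block's middle in x and within 40 mm of the centre line; at rest (all of step 3 and z of cup_a in the frame of base_tray between 0.113 and 0.203 m and (x of cup_a in the frame of base_tray between 0.02 and 0.06 m or x of cup_a in the frame of base_tray between -0.06 and -0.02 m) and y of cup_a in the frame of base_tray between -0.04 and 0.04 m and angle between each of cup_a, cup_b, cup_c, cup_d's own z axis and vertical below 0.1 rad and linear speed of each of cup_a, cup_b, cup_c, cup_d below 0.03 m/s and z of cup_b in the frame of base_tray between 0.113 and 0.203 m and (x of cup_b in the frame of base_tray between 0.02 and 0.06 m or x of cup_b in the frame of base_tray between -0.06 and -0.02 m) and y of cup_b in the frame of base_tray between -0.04 and 0.04 m and z of cup_c in the frame of base_tray between 0.113 and 0.203 m and (x of cup_c in the frame of base_tray between 0.02 and 0.06 m or x of cup_c in the frame of base_tray between -0.06 and -0.02 m) and y of cup_c in the frame of base_tray between -0.04 and 0.04 m and z of cup_d in the frame of base_tray between 0.113 and 0.203 m and (x of cup_d in the frame of base_tray between 0.02 and 0.06 m or x of cup_d in the frame of base_tray between -0.06 and -0.02 m) and y of cup_d in the frame of base_tray between -0.04 and 0.04 m and horizontal distance between cup_a and cup_b below 0.007 m and horizontal distance between each of cup_a, cup_b and cup_c below 0.007 m and horizontal distance between each of cup_a, cup_b, cup_c and cup_d below 0.007 m); the robot touches nothing.
It fails at once if a bystander is pushed more than 5 cm away (distance of any of pulley, spool, wash, wrench1, jar, gauge_block from where it was at the start of the episode above 0.05 m).
Of cup_a, cup_b, cup_c, cup_d only 3 to 4 are there at a start; the rules pass over those that are not, and their reading is None.
At some moment in a run one of cup_a, cup_b, cup_c, cup_d may be knocked a few centimetres aside while the robot is not near it.
It also fails if it takes over 192 s, if anything falls off the work surface, if the arm or the gripper's body presses on something with over 40 N, if the wrist force passes 120 N, or if a joint passes its speed limit or range.

## Working session

There is one attempt and no reset: what is moved stays moved. The work goes in short steps, Python scripts to look and compute and a tool call to move; the robot and the scene stay as the last step left them, time stands still between calls to the robot, and variables do not carry over. Pictures are saved under pics/ and viewed, and the job is handed in when it is done.

Besides the shell and the picture viewer there is one more tool, called as name(argument=value, ...) on one line, values as JSON. send_rows: Moves the arm, as the interface text tells. Its arguments: {"type":"object","properties":{"commands":{"type":"array"}},"required":["commands"]}

```bash
mkdir -p pics; ls; cat > h.py <<'E'
import numpy as np, cv2
from cell import ctrl
def snap(n,f):
    im=ctrl.get_image(n); cv2.imwrite('pics/'+f,im[:,:,::-1]); return im
def ray(n,u,v,z,P=None):
    P=P or ctrl.camera_params(n); T=np.array(P['cam_to_world'])
    d=T[:3,:3]@np.array([(u-P['cx'])/P['fx'],(v-P['cy'])/P['fy'],1]); o=T[:3,3]
    return o+d*(z-o[2])/d[2]
def proj(n,p,P=None):
    P=P or ctrl.camera_params(n); T=np.array(P['cam_to_world'])
    c=T[:3,:3].T@(np.array(p,float)-T[:3,3]); return P['fx']*c[0]/c[2]+P['cx'],P['fy']*c[1]/c[2]+P['cy']
E
python3 - <<'E'
from h import *
np.set_printoptions(precision=3,suppress=True)
for n in ['scene','top','wrist']:
    snap(n,n+'0.png'); P=ctrl.camera_params(n); print(n,P['fx'],P['cx'],P['cy'],np.array(P['cam_to_world']))
print(ctrl.read_state())
E
```

```text
pics
scene 405.2558928174371 309.94174269699187 201.7441327411789 [[  -0.332    0.675   -0.658 1170.566]
 [   0.943    0.234   -0.236  255.291]
 [  -0.005   -0.699   -0.715  814.597]
 [   0.       0.       0.       1.   ]]
top 429.5779665553601 321.7907113746223 199.46291389032223 [[   0.029   -0.987    0.16   281.637]
 [  -1.      -0.029   -0.      19.377]
 [   0.005   -0.16    -0.987 1386.739]
 [   0.       0.       0.       1.   ]]
wrist 305.5965379140456 320.5735411743053 199.87179613930255 [[  0.236   0.937   0.258  88.169]
 [  0.972  -0.227  -0.064 646.917]
 [ -0.001   0.266  -0.964 372.337]
 [  0.      0.      0.      1.   ]]
{'clock': 0.15, 'qpos': array([-1.398,  0.629,  0.038,  1.518, -0.027,  0.996, -0.02 ]), 'qd': array([ 0.001, -0.002,  0.001, -0.005,  0.   , -0.   , -0.001]), 'tau': array([  0.002, -56.38 ,   1.228, -19.365,   0.011,   0.007,  -0.   ]), 'eef_pos': array([153.566, 631.106, 219.897]), 'tool_rot': array([-3.142,  0.001,  1.332]), 'force': array([ 0.439, -0.072,  0.097]), 'torque': array([-0.035,  0.012,  0.003]), 'width': 85.75770599839096}
```

View pics/top0.png

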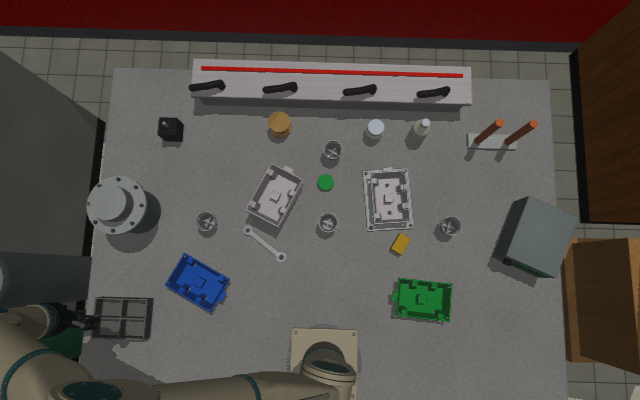

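View pics/scene0.png

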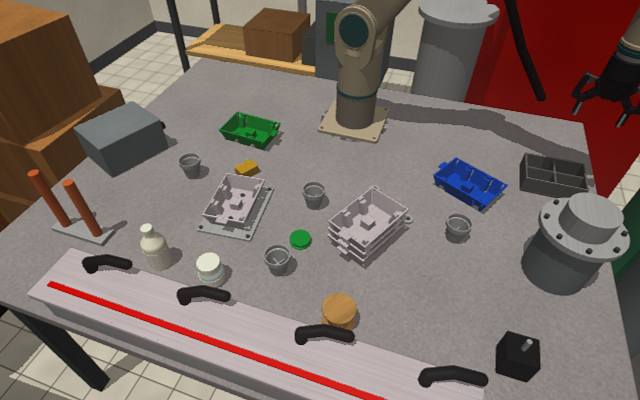

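View pics/wrist0.png

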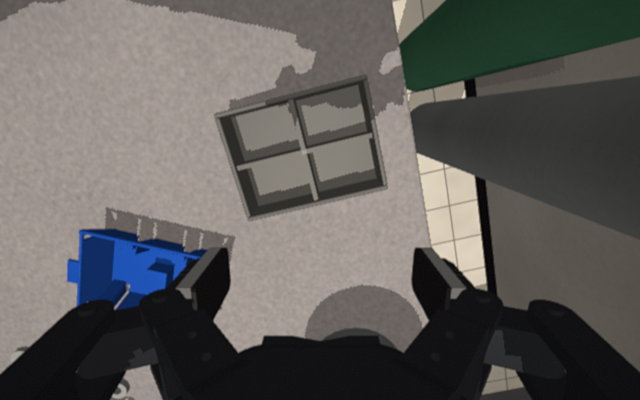

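```bash
python3 - <<'E'
import cv2
im=cv2.imread('pics/top0.png')
a=cv2.resize(im[130:250,230:430],(800,480),interpolation=cv2.INTER_CUBIC); cv2.imwrite('pics/z1.png',a)
im=cv2.imread('pics/scene0.png')
a=cv2.resize(im[150:290,180:430],(800,448),interpolation=cv2.INTER_CUBIC); cv2.imwrite('pics/z2.png',a)
E
```

```text
(no output)
```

View pics/z1.png

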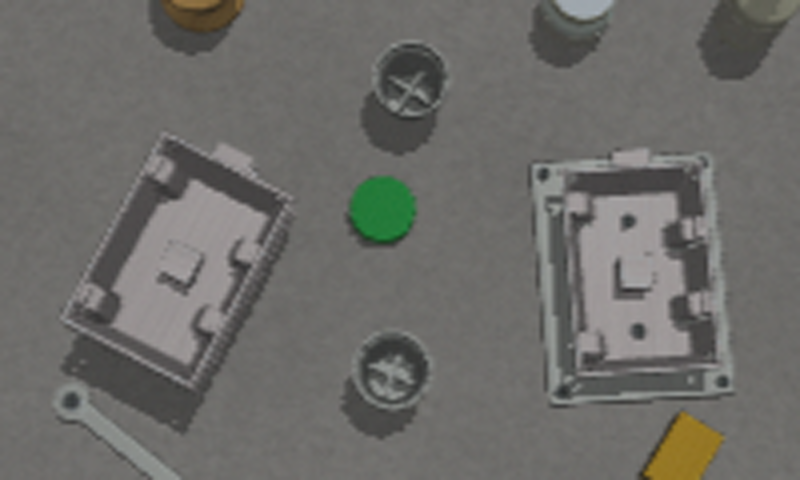

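View pics/z2.png

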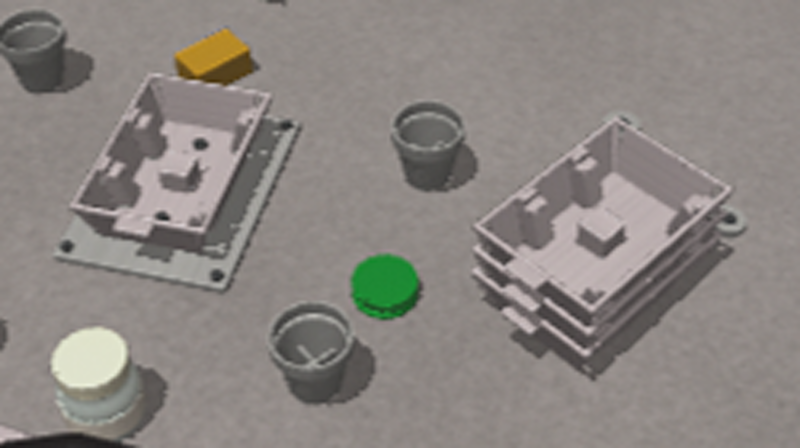

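```bash
python3 - <<'E'
from h import *
np.set_printoptions(precision=1,suppress=True)
z=lambda x,y:(230+x/4,130+y/4)
P=ctrl.camera_params('top')
for nm,(x,y),h in [('pileblk',(184,258),78),('pilec1',(163,137),96),('pilec2',(294,203),96),('pilec3',(197,385),96),('pilec4',(63,318),96),
 ('baseblk',(636,268),34),('b1',(533,165),8),('b2',(708,155),8),('b3',(733,392),8),('b4',(553,403),8),('cup1',(411,78),60),('cup2',(393,368),60)]:
    print(nm,ray('top',*z(x,y),h,P))
for nm,(u,v) in [('cup3',(206,221)),('cup4',(450,226))]: print(nm,ray('top',u,v,60,P))
E
```

```text
pileblk [504.7 160.7  78. ]
pilec1 [595.7 179.2  96. ]
pilec2 [546.9  76.5  96. ]
pilec3 [405.  144.5  96. ]
pilec4 [452.9 248.2  96. ]
baseblk [ 514.8 -195.7   34. ]
b1 [ 602.7 -114.8    8. ]
b2 [ 615.4 -258.7    8. ]
b3 [ 420.4 -278.3    8. ]
b4 [ 407.3 -133.5    8. ]
cup1 [658.7 -11.5  60. ]
cup2 [426.1  -3.3  60. ]
cup3 [418.1 375.5  60. ]
cup4 [ 424.7 -381.2   60. ]
```

```bash
cat >> h.py <<'E'
def go(x,y,z,yaw=None):
    s=ctrl.read_state(); p=np.array(s['eef_pos']); t=s['tool_rot']; a=t[2]
    from scipy.spatial.transform import Rotation as R
    M=R.from_euler('xyz',t).as_matrix()
    d=M.T@(np.array([x,y,z])-p); 
    r=0 if yaw is None else -((yaw-np.degrees(a)+180)%360-180)
    print('t',round(s['clock'],2),'pos',p.round(1),'rpy',np.degrees(t).round(1),'F',np.array(s['force']).round(1),'w',round(s['width'],1),'SHIFT',d.round(1),'ROLL',round(r,1),'q7',round(s['qpos'][6],2))
E
python3 -c "
from h import *
go(500,161,260,64.2)"
```

```text
t 0.15 pos [153.6 631.1 219.9] rpy [-1.80e+02  1.00e-01  7.63e+01] F [ 0.4 -0.1  0.1] w 85.8 SHIFT [-374.9  447.8  -39.6] ROLL 12.1 q7 -0.02
```

send_rows(commands=[[60,-375,448,-40,0],[60,-375,448,-40,0],[60,-375,448,-40,0],[60,-375,448,-40,0],[60,-375,448,-40,0]])

```text
clock: 0.65
eef_pos: [302.4, 428.8, 237.6]
tool_rot: [3.142, 0.002, 1.332]
force: [1.5, 0.7, 1.0]
width: 60.0
```

```bash
python3 -c "
from h import *
go(500,161,260,64.2)"
```

```text
t 0.65 pos [302.4 428.8 237.6] rpy [1.80e+02 1.00e-01 7.63e+01] F [1.5 0.7 1. ] w 60.0 SHIFT [-213.6  255.3  -22. ] ROLL 12.1 q7 0.35
```

send_rows(commands=[[40,-214,255,-22,12],[40,-214,255,-22,12],[40,-214,255,-22,12],[40,-214,255,-22,12],[40,-214,255,-22,12]])

```text
clock: 1.15
eef_pos: [449.9, 227.8, 254.5]
tool_rot: [3.141, 0.002, 1.123]
force: [1.1, 0.7, 0.7]
width: 40.1
```

```bash
python3 -c "
from h import *
go(500,161,260,64.2)"
```

```text
t 1.15 pos [449.9 227.8 254.5] rpy [1.80e+02 1.00e-01 6.43e+01] F [1.1 0.7 0.7] w 40.1 SHIFT [-38.5  74.1  -5.4] ROLL 0.1 q7 0.67
```

send_rows(commands=[[40,-39,74,-5,0],[40,-39,74,-5,0],[40,-39,74,-5,0],[40,-39,74,-5,0]])

```text
clock: 1.55
eef_pos: [499.7, 159.9, 259.3]
tool_rot: [-3.141, 0.002, 1.121]
force: [-0.1, 0.7, 0.1]
width: 40.1
```

```bash
python3 -c "
from h import *
go(500,161,260,64.2)
snap('wrist','w1.png')"
```

```text
t 1.55 pos [499.7 159.9 259.3] rpy [-1.80e+02  1.00e-01  6.42e+01] F [-0.1  0.7  0.1] w 40.1 SHIFT [ 1.1 -0.2 -0.7] ROLL 0.0 q7 0.84
```

View pics/w1.png

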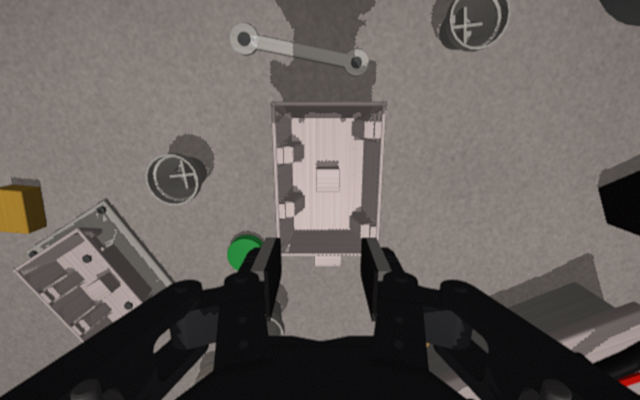

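```bash
python3 - <<'E'
from h import *
im=cv2.imread('pics/w1.png')
cv2.imwrite('pics/z3.png',cv2.resize(im[95:275,260:400],(700,900)[:2],interpolation=cv2.INTER_CUBIC)[:600*900//900])
a=cv2.resize(im[95:275,260:400],None,fx=3.3,fy=3.3,interpolation=cv2.INTER_CUBIC);cv2.imwrite('pics/z3.png',a)
E
```

```text
(no output)
```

View pics/z3.png

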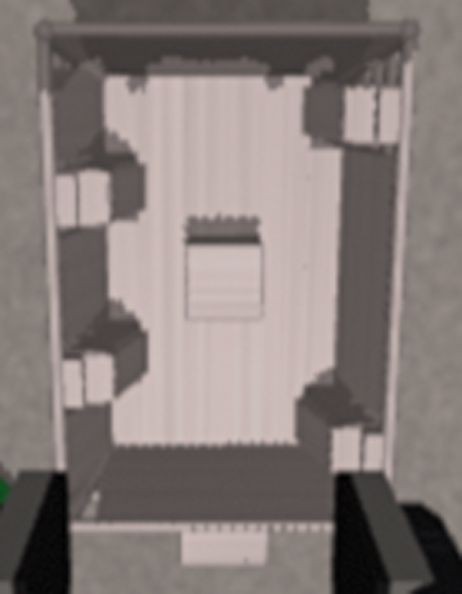

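```bash
python3 - <<'E'
from h import *
np.set_printoptions(precision=1,suppress=True)
z=lambda x,y:(260+x/3.3,95+y/3.3)
print(ray('wrist',*z(224,280),78))
c=[ray('wrist',*z(x,y),96) for x,y in [(42,28),(414,28)]]; print(c)
t=[ray('wrist',*z(x,y),96) for x,y in [(182,530),(267,530)]]; print(t)
d=c[1]-c[0]; print(np.degrees(np.arctan2(d[1],d[0])), np.linalg.norm(d))
m=(t[0]+t[1])/2-(c[0]+c[1])/2;print(np.degrees(np.arctan2(m[1],m[0])), np.linalg.norm(m))
b=ray('wrist',*z(224,280),78);go(*b[:2],140,64.2)
E
```

```text
[503.8 167.5  78. ]
[array([407.4, 152.3,  96. ]), array([455.4, 252.6,  96. ])]
[array([572.9, 118.7,  96. ]), array([585.4, 144.9,  96. ])]
64.41938491112602 111.13627083713979
-25.56968187179524 163.77060952694902
t 1.6 pos [499.  161.2 259.2] rpy [-180.     0.1   64.4] F [-0.3  0.1 -0.3] w 39.9 SHIFT [  7.9   1.7 119.2] ROLL 0.2 q7 0.84
```

send_rows(commands=[[40,7,2,90,0],[40,7,2,90,0],[40,7,2,90,0],[40,7,2,90,0]])

```text
clock: 2.0
eef_pos: [503.0, 167.7, 169.4]
tool_rot: [-3.139, 0.002, 1.126]
force: [0.3, -0.8, 0.0]
width: 40.0
```

```bash
python3 - <<'E'
from h import *
go(504,167,90,64.4)
im=snap('wrist','w2.png')
P=ctrl.camera_params('wrist')
print(proj('wrist',(504,167,78),P),proj('wrist',(504.7,160.7,78),P))
go(504,167,90,64.4)
E
```

```text
t 2.0 pos [503.  167.7 169.4] rpy [-1.799e+02  1.000e-01  6.450e+01] F [ 0.3 -0.8  0. ] w 40.0 SHIFT [-0.   1.4 79.4] ROLL 0.1 q7 0.86
(np.float64(319.9349451640688), np.float64(199.51537883147515)) (np.float64(313.48242893721783), np.float64(203.3789575321798))
t 2.05 pos [504.2 167.7 170.6] rpy [180.    0.   64.5] F [0.  0.3 0.4] w 40.1 SHIFT [-0.7  0.1 80.6] ROLL 0.1 q7 0.86
```

View pics/w2.png

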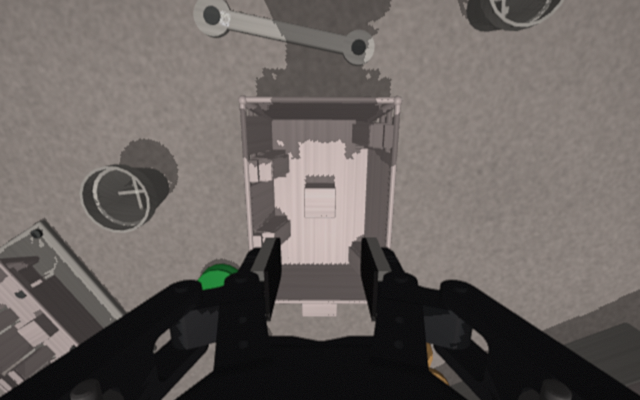

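send_rows(commands=[[40,-1,0,50,0],[40,-1,0,90,0],[40,-1,0,95,0],[40,-1,0,96,0],[40,-1,0,96,0]])

```text
clock: 2.55
eef_pos: [505.7, 167.4, 77.0]
tool_rot: [3.138, -0.003, 1.125]
force: [0.7, -0.2, 0.0]
width: 40.1
```

```bash
python3 - <<'E'
from h import *
go(504,167,72,64.4)
snap('wrist','w3.png')
go(504,167,72,64.4)
E
```

```text
t 2.55 pos [505.7 167.4  77. ] rpy [179.8  -0.2  64.5] F [ 0.7 -0.2  0. ] w 40.1 SHIFT [-1.1 -1.4  5. ] ROLL 0.1 q7 0.89
t 2.6 pos [505.7 167.4  77.1] rpy [179.8  -0.2  64.5] F [-0.2  0.5  0. ] w 40.2 SHIFT [-1.2 -1.4  5.1] ROLL 0.1 q7 0.89
```

View pics/w3.png

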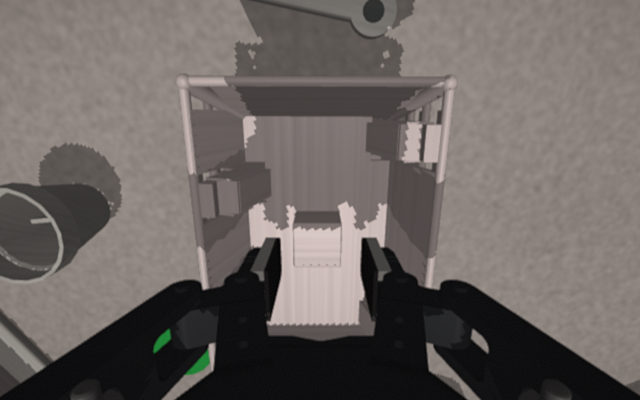

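```bash
python3 - <<'E'
from h import *
P=ctrl.camera_params('wrist')
s=ctrl.read_state();p=s['eef_pos'];print(p,proj('wrist',p,P)); print(ray('wrist',317.5,247,78,P))
b=ray('wrist',317.5,247,78,P); go(b[0],b[1],72,64.4)
E
```

```text
[505.73292223 167.44788409  77.05942828] (np.float64(320.9825182963762), np.float64(244.84772865432382))
[505.67553789 165.39842664  78.        ]
t 2.6 pos [505.7 167.4  77.1] rpy [179.8  -0.2  64.5] F [-0.2  0.5  0. ] w 40.2 SHIFT [-1.9  0.8  5.1] ROLL 0.1 q7 0.89
```

send_rows(commands=[[40,-2,1,3,0],[40,-2,1,5,0],[20,-2,1,5,0],[20,-2,1,5,0],[20,-2,1,5,0]])

```text
clock: 3.1
eef_pos: [505.8, 165.2, 72.1]
tool_rot: [3.138, -0.003, 1.125]
force: [0.0, 0.2, 0.2]
width: 20.1
```

```bash
python3 - <<'E'
from h import *
go(505.7,165.4,72,64.4)
E
```

```text
t 3.1 pos [505.8 165.2  72.1] rpy [179.8  -0.2  64.5] F [0.  0.2 0.2] w 20.1 SHIFT [ 0.1 -0.1  0.1] ROLL 0.1 q7 0.89
```

```bash
python3 - <<'E'
from h import *
snap('wrist','w4.png')
go(505.7,165.4,72,64.4)
E
```

```text
t 3.15 pos [505.8 165.2  72. ] rpy [179.8  -0.2  64.5] F [ 0.2 -0.8 -0.2] w 20.3 SHIFT [ 0.1 -0.1  0. ] ROLL 0.1 q7 0.89
```

View pics/w4.png

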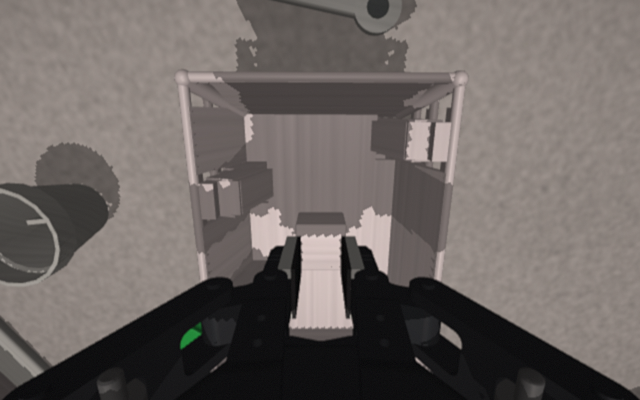

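```bash
python3 - <<'E'
from h import *
im=snap('scene','s4.png'); t=snap('top','t4.png')
a=cv2.resize(im[150:290,300:450],None,fx=4,fy=4,interpolation=cv2.INTER_CUBIC)
cv2.imwrite('pics/z4.png',a[:,:,::-1])
b=cv2.imread('pics/w4.png')[190:350,240:400]
cv2.imwrite('pics/z5.png',cv2.resize(b,None,fx=3.7,fy=3.7,interpolation=cv2.INTER_CUBIC))
E
```

```text
(no output)
```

View pics/z4.png

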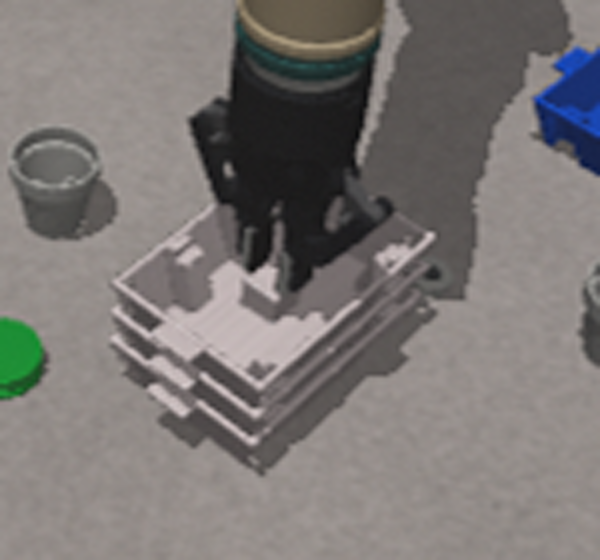

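View pics/z5.png

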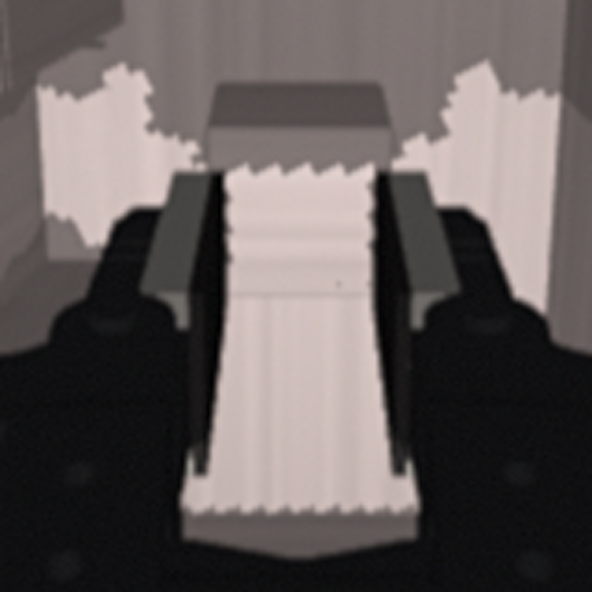

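send_rows(commands=[[40,0,0,0,0],[40,0,0,0,0],[40,0,0,3,0],[40,0,0,3,0]])

```text
clock: 3.65
eef_pos: [505.5, 165.2, 68.6]
tool_rot: [3.139, -0.003, 1.125]
force: [-0.5, 0.9, 0.2]
width: 40.2
```

```bash
python3 - <<'E'
from h import *
go(505.7,165.4,72,64.4)
E
```

```text
t 3.65 pos [505.5 165.2  68.6] rpy [ 1.798e+02 -1.000e-01  6.450e+01] F [-0.5  0.9  0.2] w 40.2 SHIFT [ 0.3  0.1 -3.4] ROLL 0.1 q7 0.89
```

send_rows(commands=[[40,0,0,2,0],[40,0,0,4,0],[40,0,0,5,0]])

```text
clock: 3.95
eef_pos: [505.4, 165.1, 63.3]
tool_rot: [3.139, -0.002, 1.125]
force: [-0.5, -1.0, -0.2]
width: 40.2
```

```bash
python3 - <<'E'
from h import *
im=snap('wrist','w5.png')
cv2.imwrite('pics/z6.png',cv2.resize(im[170:340,220:420],None,fx=3.5,fy=3.5,interpolation=cv2.INTER_CUBIC)[:,:,::-1])
go(505.7,165.4,72,64.4)
print(np.array(ctrl.camera_params('wrist')['cam_to_world']).round(3))
E
```

```text
t 4.0 pos [505.3 165.1  63.2] rpy [ 1.799e+02 -1.000e-01  6.450e+01] F [-0.3  0.3 -0.1] w 40.0 SHIFT [ 0.5  0.2 -8.8] ROLL 0.1 q7 0.89
[[ 4.30000e-01  8.69000e-01  2.43000e-01  4.44019e+02]
 [ 9.03000e-01 -4.15000e-01 -1.13000e-01  1.93637e+02]
 [ 3.00000e-03  2.68000e-01 -9.63000e-01  2.15516e+02]
 [ 0.00000e+00  0.00000e+00  0.00000e+00  1.00000e+00]]
```

View pics/z6.png

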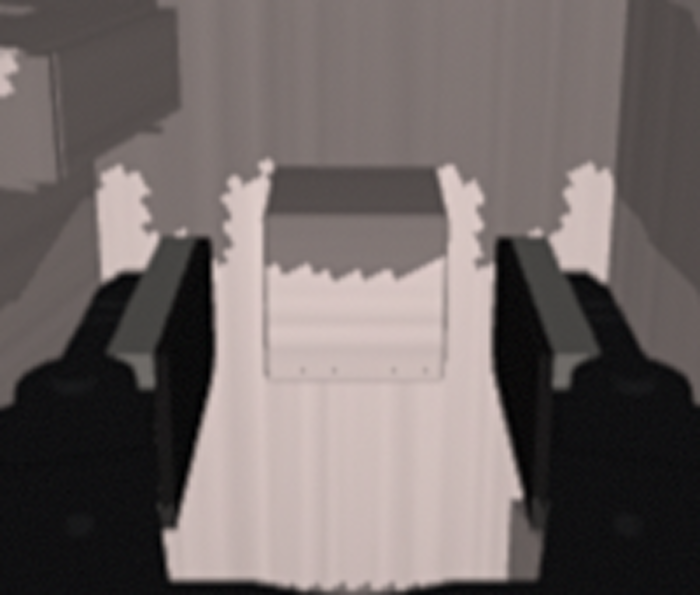

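send_rows(commands=[[40,0,0,2,0],[40,0,0,4,0],[40,0,0,6,0]])

```text
clock: 4.3
eef_pos: [505.3, 165.1, 57.0]
tool_rot: [3.139, -0.002, 1.125]
force: [0.5, -0.8, -0.0]
width: 40.3
```

send_rows(commands=[[40,0,0,2,0],[40,0,0,4,0],[40,0,0,4,0]])

```text
clock: 4.6
eef_pos: [505.1, 165.0, 52.8]
tool_rot: [3.14, -0.002, 1.125]
force: [-0.7, 0.2, 0.8]
width: 39.8
```

```bash
python3 - <<'E'
from h import *
im=snap('wrist','w6.png')
cv2.imwrite('pics/z7.png',cv2.resize(im[170:340,220:420],None,fx=3.5,fy=3.5,interpolation=cv2.INTER_CUBIC)[:,:,::-1])
im=snap('scene','s6.png')
a=cv2.resize(im[180:250,320:420],None,fx=7,fy=7,interpolation=cv2.INTER_CUBIC)
cv2.imwrite('pics/z8.png',a[:,:,::-1])
go(505.7,165.4,72,64.4)
E
```

```text
t 4.7 pos [505.3 165.1  53. ] rpy [ 1.799e+02 -1.000e-01  6.450e+01] F [0.  0.3 0. ] w 39.8 SHIFT [  0.5   0.3 -19. ] ROLL 0.1 q7 0.89
```

View pics/z7.png

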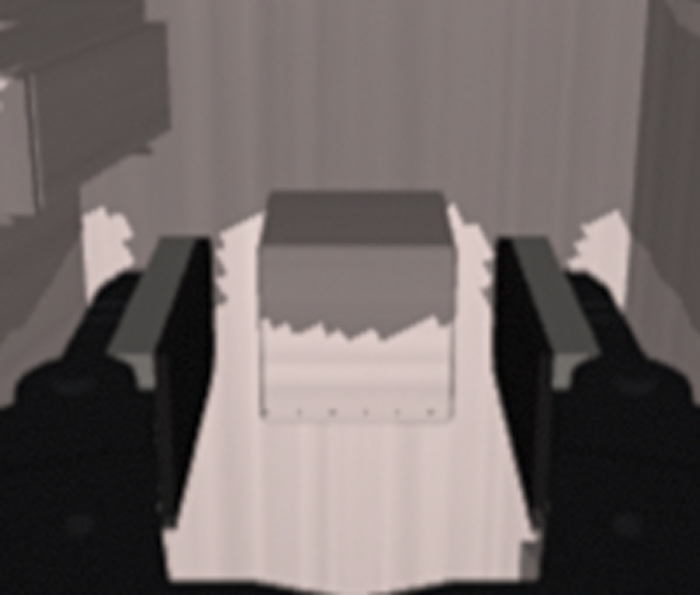

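View pics/z8.png

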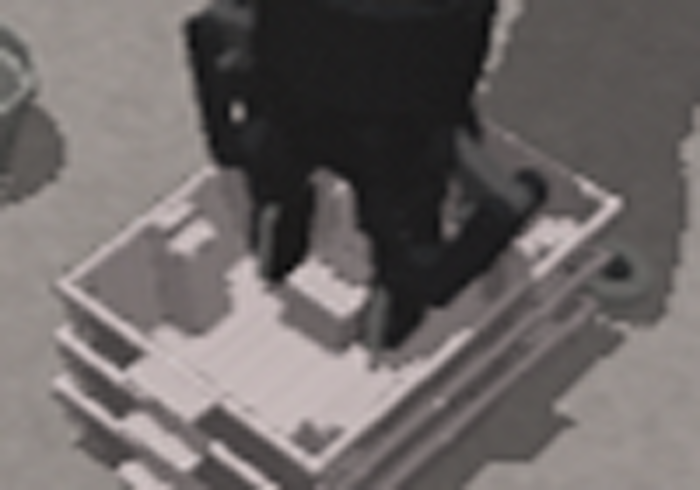

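send_rows(commands=[[20,0,0,0,0],[20,0,0,0,0],[20,0,0,0,0],[20,0,0,0,0]])

```text
clock: 5.1
eef_pos: [505.5, 165.2, 53.3]
tool_rot: [3.139, -0.003, 1.125]
force: [0.3, 0.2, 5.0]
width: 24.3
```

```bash
python3 - <<'E'
from h import *
go(505.7,165.4,72,64.4)
im=snap('wrist','w7.png')
cv2.imwrite('pics/z9.png',cv2.resize(im[170:340,220:420],None,fx=3.5,fy=3.5,interpolation=cv2.INTER_CUBIC)[:,:,::-1])
E
```

```text
t 5.1 pos [505.5 165.2  53.3] rpy [ 1.798e+02 -1.000e-01  6.450e+01] F [0.3 0.2 5. ] w 24.3 SHIFT [  0.3   0.2 -18.7] ROLL 0.1 q7 0.89
```

View pics/z9.png

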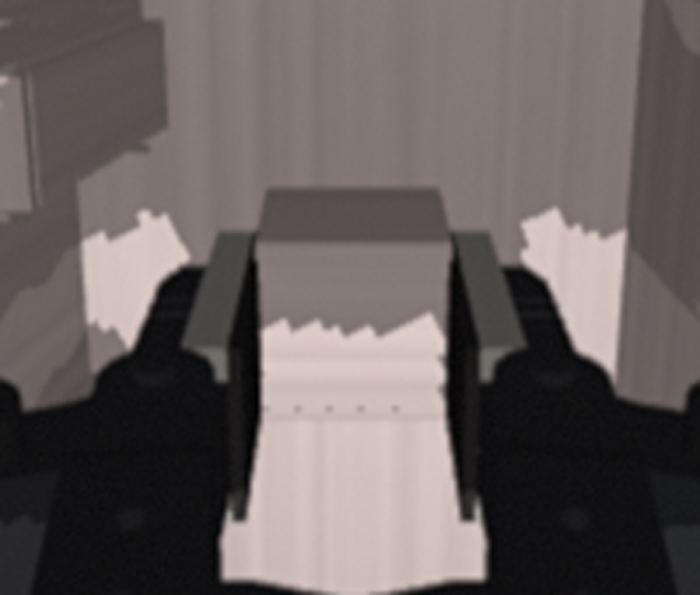

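```bash
python3 - <<'E'
from h import *
# hypothesized: block top centre at TCP xy; where would it be in top & scene for z
for z in (50,60,70,78,90):
    print(z,[tuple(np.round(proj(n,(505.5,165.2,z)),1)) for n in ('top','scene','wrist')])
P=ctrl.camera_params('wrist'); 
for w,v in ((260,242),(448,242),(263,412),(445,412)): print(ray('wrist',220+w/3.5,170+v/3.5,78,P).round(1), ray('wrist',220+w/3.5,170+v/3.5,62,P).round(1))
E
```

```text
50 [(np.float64(275.5), np.float64(195.7)), (np.float64(366.3), np.float64(227.6)), (np.float64(320.9), np.float64(242.4))]
60 [(np.float64(275.1), np.float64(195.2)), (np.float64(366.7), np.float64(225.0)), (np.float64(320.9), np.float64(250.1))]
70 [(np.float64(274.8), np.float64(194.7)), (np.float64(367.0), np.float64(222.3)), (np.float64(321.0), np.float64(258.9))]
78 [(np.float64(274.6), np.float64(194.2)), (np.float64(367.4), np.float64(220.1)), (np.float64(321.1), np.float64(266.8))]
90 [(np.float64(274.1), np.float64(193.5)), (np.float64(367.8), np.float64(216.8)), (np.float64(321.2), np.float64(280.4))]
[487.9 160.2  78. ] [493.4 156.   62. ]
[498.3 182.   78. ] [505.1 180.6  62. ]
[510.1 149.5  78. ] [518.3 143.9  62. ]
[520.6 171.6  78. ] [530.2 168.8  62. ]
```

send_rows(commands=[[20,0,0,-5,0],[20,0,0,-20,0],[20,0,0,-50,0],[20,0,0,-90,0],[20,0,0,-130,0]])

```text
clock: 5.65
eef_pos: [503.9, 164.6, 183.9]
tool_rot: [3.141, -0.0, 1.125]
force: [0.5, 0.5, -3.9]
width: 24.9
```

```bash
python3 - <<'E'
from h import *
go(514.8,-196,215,-84.4)
im=snap('wrist','w8.png')
im=snap('scene','s8.png')
E
```

```text
t 5.65 pos [503.9 164.6 183.9] rpy [179.9  -0.   64.5] F [ 0.5  0.5 -3.9] w 24.9 SHIFT [-320.6  165.3  -31.1] ROLL 148.9 q7 0.86
```

View pics/s8.png

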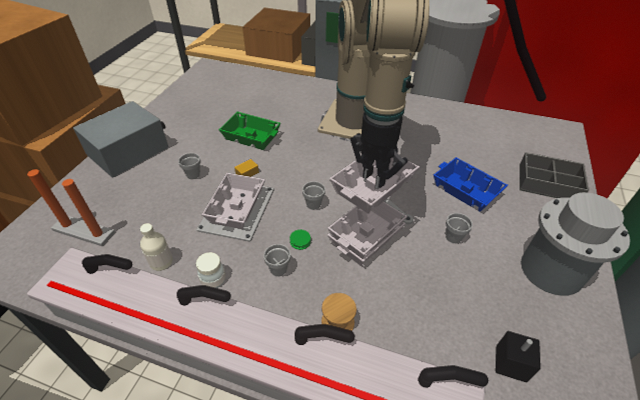

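View pics/w8.png

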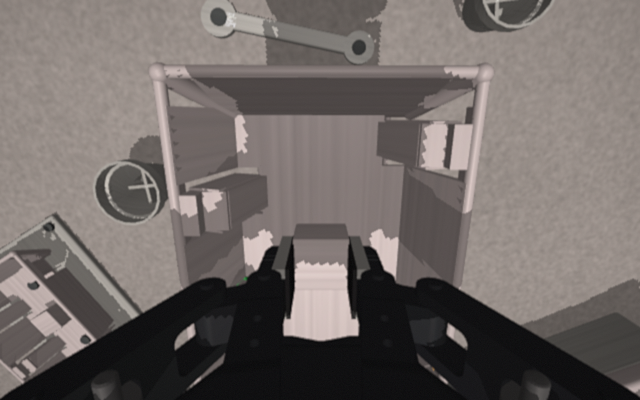

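send_rows(commands=[[20,0,0,-70,43],[20,0,0,-70,43],[20,0,0,-70,43],[20,0,0,-70,43],[20,0,0,-70,43]])

```text
clock: 6.25
eef_pos: [506.3, 165.2, 256.7]
tool_rot: [3.141, -0.011, 0.369]
force: [0.1, -0.3, -3.0]
width: 24.6
```

send_rows(commands=[[20,0,0,0,43],[20,0,0,0,43],[20,0,0,0,43],[20,0,0,0,43],[20,0,0,0,43]])

```text
clock: 6.75
eef_pos: [505.1, 164.9, 255.2]
tool_rot: [-3.137, -0.006, -0.381]
force: [-0.0, 0.1, -3.9]
width: 24.6
```

send_rows(commands=[[20,0,0,0,43],[20,0,0,0,43],[20,0,0,0,43],[20,0,0,0,43],[20,0,0,0,43]])

```text
clock: 7.25
eef_pos: [504.0, 164.7, 253.8]
tool_rot: [-3.137, -0.001, -1.131]
force: [-0.8, -1.4, -3.7]
width: 24.5
```

```bash
python3 - <<'E'
from h import *
go(505,116,255,-84.4)
E
```

```text
t 7.25 pos [504.  164.7 253.8] rpy [-1.797e+02 -1.000e-01 -6.480e+01] F [-0.8 -1.4 -3.7] w 24.5 SHIFT [44.5 19.8 -1.2] ROLL 19.6 q7 -1.04
```

send_rows(commands=[[20,44,20,0,20],[20,44,20,0,20],[20,44,20,0,20],[20,44,20,0,20],[20,44,20,0,20]])

```text
clock: 7.75
eef_pos: [503.9, 116.5, 252.9]
tool_rot: [-3.139, -0.0, -1.478]
force: [-0.3, 0.4, -3.2]
width: 24.0
```

```bash
python3 - <<'E'
from h import *
go(505,116,255,-84.4)
im=snap('wrist','w9.png')
go(505,116,255,-84.4)
E
```

```text
t 7.75 pos [503.9 116.5 252.9] rpy [-179.8   -0.   -84.7] F [-0.3  0.4 -3.2] w 24.0 SHIFT [ 0.6 -1.1 -2.1] ROLL -0.3 q7 -1.23
t 7.8 pos [504.  116.6 253.1] rpy [-179.8   -0.   -84.7] F [ 0.6  0.  -3.1] w 24.4 SHIFT [ 0.7 -0.9 -1.9] ROLL -0.3 q7 -1.23
```

View pics/w9.png

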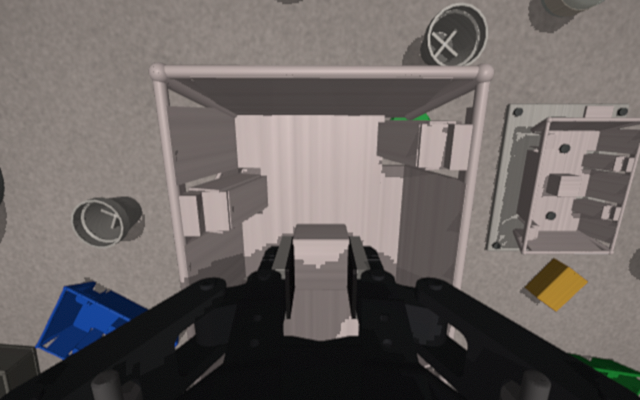

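```bash
python3 - <<'E'
from h import *
im=cv2.imread('pics/w9.png')
cv2.imwrite('pics/z10.png',cv2.resize(im[95:265,485:640],None,fx=3.5,fy=3.5,interpolation=cv2.INTER_CUBIC))
E
```

```text
(no output)
```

View pics/z10.png

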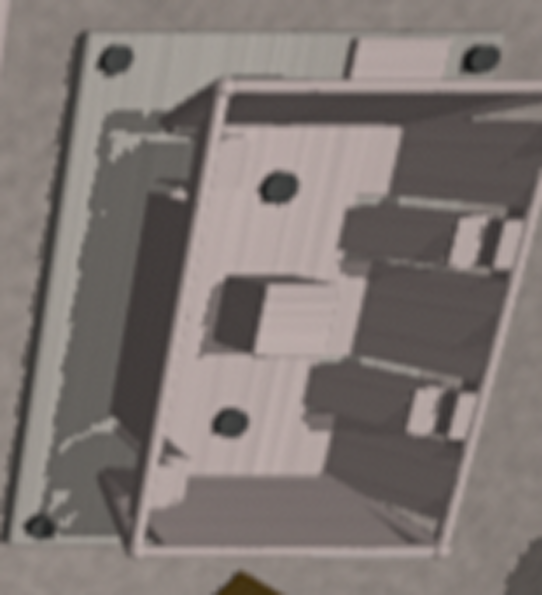

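```bash
python3 - <<'E'
from h import *
np.set_printoptions(precision=1,suppress=True)
P=ctrl.camera_params('wrist')
Z=lambda x,y,h: ray('wrist',485+x/3.5,95+y/3.5,h,P)
s1,s2=Z(279,187,13),Z(230,422,13); d=s1-s2
print('screws',s1,s2,(s1+s2)/2,np.linalg.norm(d),np.degrees(np.arctan2(d[1],d[0])))
b=[Z(*c,34) for c in [(265,281),(365,281),(350,356),(253,354)]]
print('blk',np.array(b),np.mean(b,0))
r=[Z(*c,52) for c in [(222,86),(141,551),(443,551)]]; print('rim',np.array(r),(r[0]+r[2])/2,np.linalg.norm(r[0]-r[1]),np.linalg.norm(r[2]-r[1]))
d=r[0]-r[1]; print(np.degrees(np.arctan2(d[1],d[0])));d=r[1]-r[2]; print(np.degrees(np.arctan2(d[1],d[0])))
h=[Z(*c,8) for c in [(115,58),(481,58),(40,526)]]; print('plate scr',np.array(h),(h[1]+h[2])/2)
d=h[0]-h[2]; print(np.degrees(np.arctan2(d[1],d[0])))
# top camera
T=lambda x,y,h: ray('top',230+x/4,130+y/4,h)
print('top screws',T(629,221,13),T(639,331,13),(T(629,221,13)+T(639,331,13))/2, 'plate',(T(544,174,8)+T(722,382,8))/2,(T(704,162,8)+T(561,391,8))/2)
E
```

```text
screws [ 560.8 -190.7   13. ] [ 471.3 -199.    13. ] [ 516.  -194.8   13. ] 89.85233182846349 5.290777627529566
blk [[ 528.8 -178.9   34. ]
 [ 532.1 -214.    34. ]
 [ 505.  -217.5   34. ]
 [ 502.4 -182.6   34. ]] [ 517.1 -198.2   34. ]
rim [[ 591.3 -131.8   52. ]
 [ 430.5 -149.3   52. ]
 [ 440.7 -257.4   52. ]] [ 516.  -194.6   52. ] 161.69236383479284 108.56343976165309
6.228327317388423
95.35697467550662
plate scr [[ 599.8 -122.5    8. ]
 [ 612.  -252.7    8. ]
 [ 420.  -139.8    8. ]] [ 516.  -196.3    8. ]
5.4896673901496005
top screws [ 557.1 -193.2   13. ] [ 467.  -201.6   13. ] [ 512.1 -197.4   13. ] plate [ 511.8 -196.7    8. ] [ 513.3 -197.6    8. ]
```

```bash
python3 - <<'E'
from h import *
np.set_printoptions(precision=1,suppress=True)
P=ctrl.camera_params('wrist')
Z=lambda x,y,h: ray('wrist',485+x/3.5,95+y/3.5,h,P)
print(np.linalg.norm(Z(84,33,8)-Z(8,541,8)), Z(84,33,8),Z(8,541,8))
T=lambda x,y,h: ray('top',230+x/4,130+y/4,h)
print(np.linalg.norm(T(530,165,8)-T(551,404,8)),np.linalg.norm(T(530,165,8)-T(711,153,8)))
E
python3 - <<'E'
import cv2
im=cv2.imread('pics/w9.png')
cv2.imwrite('pics/z11.png',cv2.resize(im[185:255,65:150],None,fx=7,fy=7,interpolation=cv2.INTER_CUBIC))
E
```

```text
195.6125029600936 [ 607.1 -109.3    8. ] [ 412.4 -128.6    8. ]
197.1479090488043 149.6081295475852
```

View pics/z11.png

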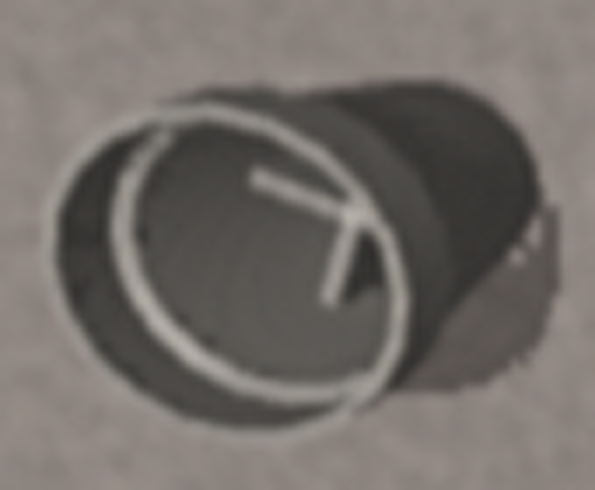

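```bash
python3 - <<'E'
from h import *
go(580,315,60,-84.6)
E
```

```text
t 7.8 pos [504.  116.6 253.1] rpy [-179.8   -0.   -84.7] F [ 0.6  0.  -3.1] w 24.4 SHIFT [-190.6  -93.3  193.4] ROLL -0.1 q7 -1.23
```

send_rows(commands=[[20,-47,-23,0,0],[20,-94,-46,0,0],[20,-141,-69,20,0],[20,-180,-88,60,0],[20,-191,-93,110,0]])

```text
clock: 8.3
eef_pos: [578.9, 315.1, 159.2]
tool_rot: [-3.133, 0.004, -1.471]
force: [0.3, 0.0, -3.9]
width: 24.3
```

send_rows(commands=[[20,0,0,30,0],[20,0,0,60,0],[20,0,0,80,0],[20,0,0,85,0]])

```text
clock: 8.7
eef_pos: [577.2, 315.2, 70.9]
tool_rot: [-3.139, 0.003, -1.47]
force: [-0.2, -0.0, -3.2]
width: 24.4
```

```bash
python3 - <<'E'
from h import *
go(580,315,10,-84.6)
im=snap('scene','s9.png')
E
```

```text
t 8.7 pos [577.2 315.2  70.9] rpy [-1.798e+02  1.000e-01 -8.420e+01] F [-0.2 -0.  -3.2] w 24.4 SHIFT [ 0.7 -2.6 60.9] ROLL 0.4 q7 -1.39
```

View pics/s9.png

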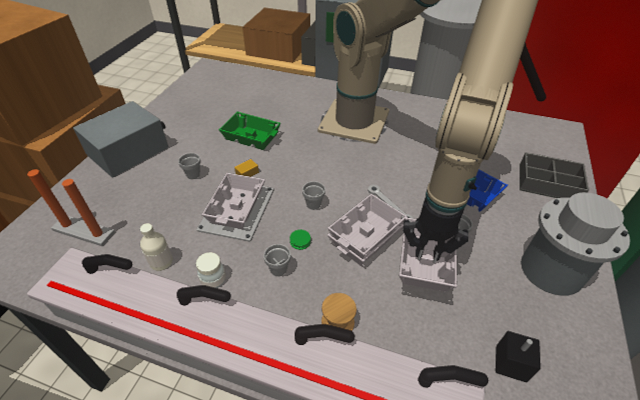

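send_rows(commands=[[20,0,-2,30,0],[20,0,-2,45,0],[20,0,-2,55,0],[20,0,-2,58,0],[20,0,-2,58,0]])

```text
clock: 9.25
eef_pos: [580.6, 315.7, 14.2]
tool_rot: [-3.136, 0.003, -1.47]
force: [0.3, -0.3, -2.5]
width: 24.1
```

send_rows(commands=[[20,0,0,4,0],[20,0,0,6,0],[20,0,0,6,0]])

```text
clock: 9.55
eef_pos: [580.6, 315.8, 8.4]
tool_rot: [-3.136, 0.003, -1.47]
force: [0.7, -0.2, -2.8]
width: 24.3
```

send_rows(commands=[[20,0,0,2,0],[20,0,0,4,0],[20,0,0,4,0]])

```text
clock: 9.85
eef_pos: [580.4, 315.8, 4.1]
tool_rot: [-3.137, 0.003, -1.47]
force: [0.0, -0.1, -3.2]
width: 24.9
```

send_rows(commands=[[20,0,0,2,0],[20,0,0,3,0],[20,0,0,3,0]])

```text
clock: 10.15
eef_pos: [580.6, 315.9, 1.5]
tool_rot: [-3.137, 0.003, -1.47]
force: [-0.3, -0.0, 1.6]
width: 24.1
```

send_rows(commands=[[40,0,0,0,0],[40,0,0,0,0],[40,0,0,-15,0],[40,0,0,-50,0],[40,0,0,-95,0]])

```text
clock: 10.65
eef_pos: [579.1, 315.0, 96.9]
tool_rot: [-3.139, 0.002, -1.47]
force: [0.8, 0.1, 1.4]
width: 39.7
```

send_rows(commands=[[40,0,0,-50,0],[40,0,0,-100,0],[40,0,0,-130,0]])

```text
clock: 10.95
eef_pos: [580.5, 314.3, 232.6]
tool_rot: [-3.133, 0.004, -1.471]
force: [0.0, -0.3, -0.7]
width: 39.8
```

```bash
python3 - <<'E'
from h import *
go(514,-197,190,-84.6)
im=snap('wrist','w10.png')
im=snap('scene','s10.png')
E
```

```text
t 10.95 pos [580.5 314.3 232.6] rpy [-179.5    0.2  -84.3] F [ 0.  -0.3 -0.7] w 39.8 SHIFT [502.3 117.4  39.8] ROLL 0.3 q7 -1.5
```

View pics/w10.png

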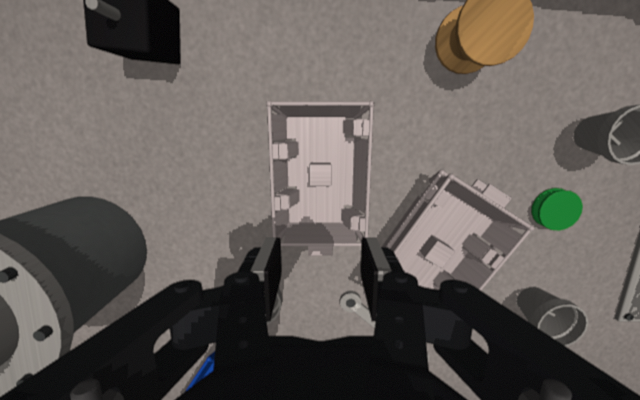

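send_rows(commands=[[40,502,117,0,0],[40,502,117,0,0],[40,502,117,0,0],[40,502,117,0,0],[40,502,117,0,0]])

```text
clock: 11.55
eef_pos: [547.3, 64.7, 228.5]
tool_rot: [-3.129, 0.005, -1.471]
force: [0.5, -0.4, 0.4]
width: 40.0
```

```bash
python3 - <<'E'
from h import *
go(514,-197,190,-84.6)
E
```

```text
t 11.55 pos [547.3  64.7 228.5] rpy [-179.3    0.3  -84.3] F [ 0.5 -0.4  0.4] w 40.0 SHIFT [257.3  59.7  36.4] ROLL 0.3 q7 -1.09
```

send_rows(commands=[[40,257,60,0,0],[40,257,60,0,0],[40,257,60,20,0],[40,257,60,36,0],[40,257,60,36,0]])

```text
clock: 12.05
eef_pos: [515.6, -179.3, 195.6]
tool_rot: [-3.128, 0.006, -1.471]
force: [0.7, -0.5, -0.4]
width: 40.0
```

send_rows(commands=[[40,12,0,0,0],[40,12,0,0,0]])

```text
clock: 12.25
eef_pos: [515.8, -194.3, 195.7]
tool_rot: [-3.128, 0.004, -1.477]
force: [-0.9, 0.8, 0.2]
width: 39.9
```

```bash
python3 - <<'E'
from h import *
go(514,-197,190,-84.6)
im=snap('wrist','w11.png')
go(514,-197,190,-84.6)
cv2.imwrite('pics/z12.png',cv2.resize(im[60:280,230:430],None,fx=2.7,fy=2.7,interpolation=cv2.INTER_CUBIC)[:,:,::-1])
E
```

```text
t 12.25 pos [ 515.8 -194.3  195.7] rpy [-179.2    0.2  -84.6] F [-0.9  0.8  0.2] w 39.9 SHIFT [2.5 2.1 5.7] ROLL -0.0 q7 -0.6
t 12.3 pos [ 516.5 -191.6  195.6] rpy [-179.2    0.4  -84.4] F [ 0.2  0.8 -0.4] w 39.8 SHIFT [5.2 3.1 5.5] ROLL 0.2 q7 -0.6
```

View pics/z12.png

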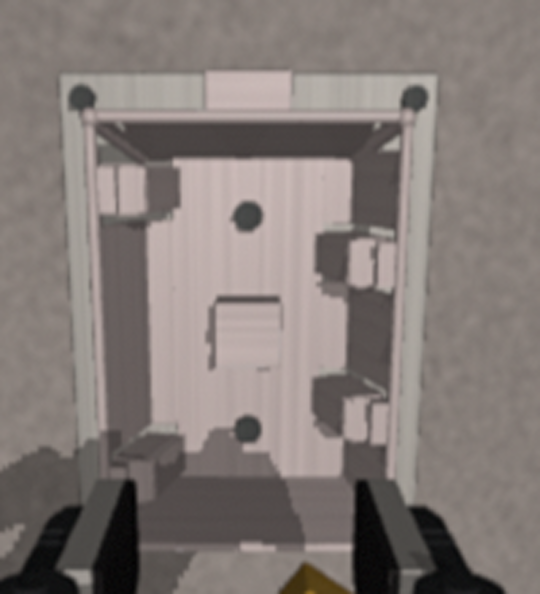

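```bash
python3 - <<'E'
from h import *
b=ray('wrist',321.9,184,34); print(b); go(b[0],b[1],60,-84.5)
E
```

```text
[ 516.7335491 -192.2551653   34.       ]
t 12.3 pos [ 516.5 -191.6  195.6] rpy [-179.2    0.4  -84.4] F [ 0.2  0.8 -0.4] w 39.8 SHIFT [  1.5   1.7 135.6] ROLL 0.1 q7 -0.6
```

send_rows(commands=[[40,1,2,40,0],[40,1,2,85,0],[40,1,2,120,0],[40,1,2,145,0],[40,1,2,145,0]])

```text
clock: 12.8
eef_pos: [515.2, -187.5, 47.9]
tool_rot: [-3.133, 0.011, -1.469]
force: [0.3, 0.5, 0.5]
width: 40.1
```

```bash
python3 - <<'E'
from h import *
im=snap('wrist','w12.png')
go(516,-192,16,-84.5)
cv2.imwrite('pics/z13.png',cv2.resize(im[170:340,220:420],None,fx=3.5,fy=3.5,interpolation=cv2.INTER_CUBIC)[:,:,::-1])
E
```

```text
t 12.85 pos [ 516.3 -188.9   49.8] rpy [-179.4    0.5  -84.2] F [0.1 0.2 0.9] w 40.3 SHIFT [ 3.3  1.  33.7] ROLL 0.3 q7 -0.42
```

View pics/z13.png

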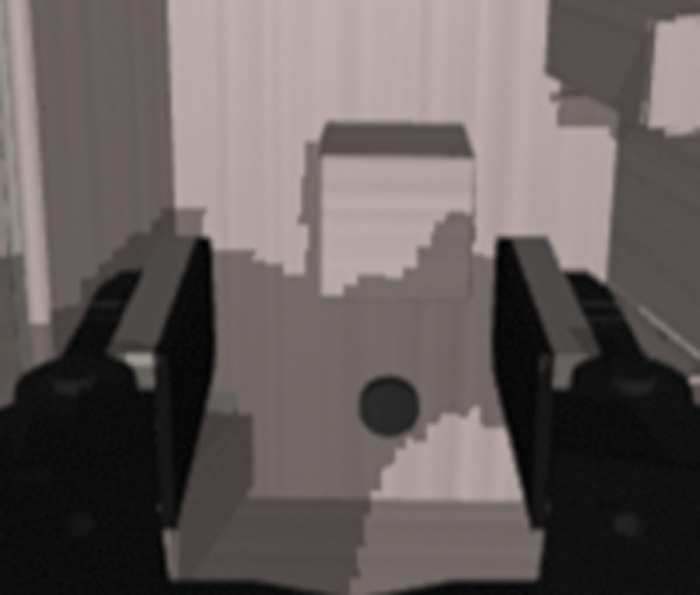

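send_rows(commands=[[40,7,0,5,0],[40,7,0,15,0],[40,7,0,20,0],[40,7,0,20,0]])

```text
clock: 13.25
eef_pos: [517.1, -195.3, 29.4]
tool_rot: [-3.131, 0.009, -1.47]
force: [-0.0, -0.7, 0.3]
width: 40.1
```

```bash
python3 - <<'E'
from h import *
im=snap('wrist','w13.png')
go(516,-196,16,-84.5)
cv2.imwrite('pics/z14.png',cv2.resize(im[170:340,220:420],None,fx=3.5,fy=3.5,interpolation=cv2.INTER_CUBIC)[:,:,::-1])
E
```

```text
t 13.3 pos [ 517.2 -195.5   29.7] rpy [-179.4    0.5  -84.2] F [-0.7 -0.6  0.6] w 39.8 SHIFT [ 0.5  1.4 13.7] ROLL 0.3 q7 -0.39
```

View pics/z14.png

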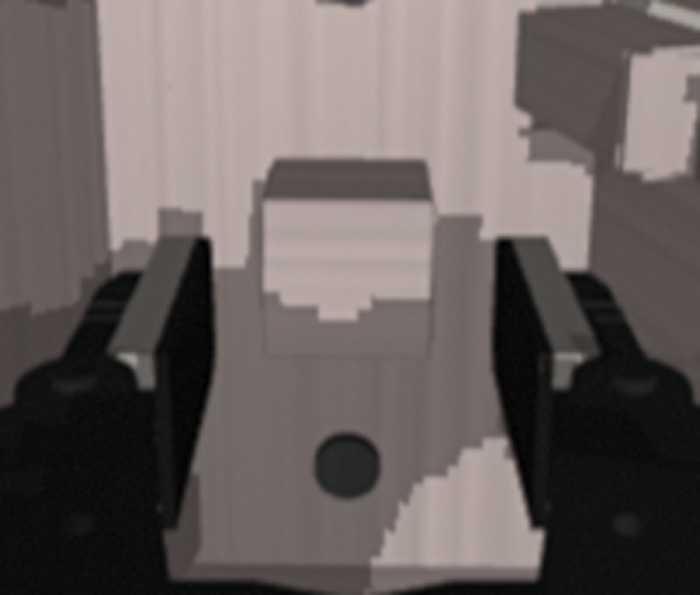

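send_rows(commands=[[40,-1,0,8,0],[40,-1,0,15,0],[40,-1,0,17,0],[40,-1,0,17,0]])

```text
clock: 13.7
eef_pos: [516.9, -194.2, 12.2]
tool_rot: [-3.131, 0.01, -1.47]
force: [0.0, 1.1, 0.3]
width: 40.1
```

```bash
python3 - <<'E'
from h import *
im=snap('wrist','w14.png')
go(516,-196,16,-84.5)
cv2.imwrite('pics/z15.png',cv2.resize(im[170:340,220:420],None,fx=3.5,fy=3.5,interpolation=cv2.INTER_CUBIC)[:,:,::-1])
E
```

```text
t 13.75 pos [ 517.  -194.4   12.5] rpy [-179.4    0.5  -84.2] F [-0.3 -0.3 -0.5] w 40.2 SHIFT [ 1.5  1.1 -3.6] ROLL 0.3 q7 -0.37
```

View pics/z15.png

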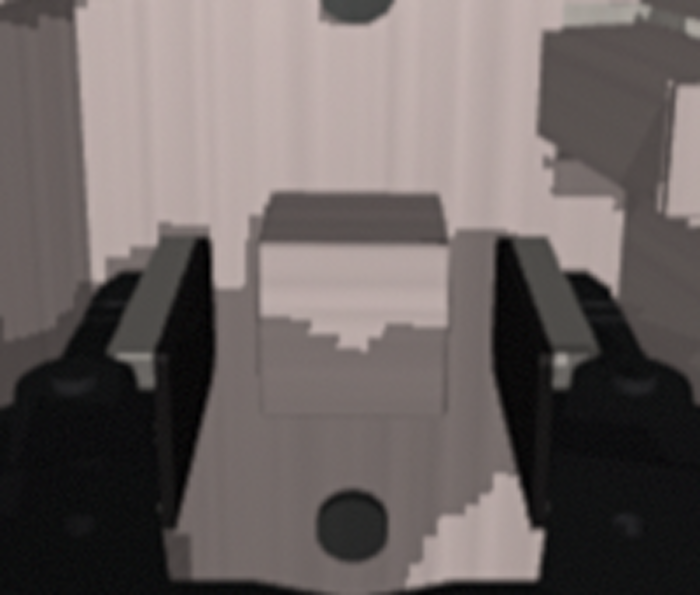

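send_rows(commands=[[40,0,0,-20,0],[40,0,0,-65,0],[40,0,0,-110,0],[40,0,0,-155,0],[40,0,0,-160,0]])

```text
clock: 14.25
eef_pos: [518.2, -198.4, 177.8]
tool_rot: [-3.122, 0.005, -1.471]
force: [-0.1, 0.7, -0.2]
width: 39.9
```

```bash
python3 - <<'E'
from h import *
go(580.6,315.9,170,-84.2)
E
```

```text
t 14.25 pos [ 518.2 -198.4  177.8] rpy [-178.9    0.3  -84.3] F [-0.1  0.7 -0.2] w 39.9 SHIFT [-505.4 -113.2   12.2] ROLL -0.1 q7 -0.56
```

send_rows(commands=[[40,-505,-113,0,0],[40,-505,-113,0,0],[40,-505,-113,0,0],[40,-505,-113,0,0],[40,-505,-113,0,0]])

```text
clock: 14.75
eef_pos: [546.5, 54.0, 176.9]
tool_rot: [-3.123, 0.005, -1.471]
force: [1.1, -1.2, -0.2]
width: 40.5
```

send_rows(commands=[[40,-260,-58,0,0],[40,-260,-58,0,0],[40,-260,-58,0,0],[40,-260,-58,0,0],[40,-260,-58,0,0]])

```text
clock: 15.25
eef_pos: [575.7, 302.4, 178.5]
tool_rot: [-3.123, 0.005, -1.471]
force: [2.0, 0.4, 0.6]
width: 40.0
```

```bash
python3 - <<'E'
from h import *
go(580.6,315.9,60,-84.2)
E
```

```text
t 15.25 pos [575.7 302.4 178.5] rpy [-179.     0.3  -84.3] F [2.  0.4 0.6] w 40.0 SHIFT [-12.4  -4.1 118.6] ROLL -0.1 q7 -1.43
```

send_rows(commands=[[40,-12,-4,30,0],[40,-12,-4,75,0],[40,-12,-4,115,0],[40,-12,-4,118,0],[40,-12,-4,118,0]])

```text
clock: 15.75
eef_pos: [580.2, 314.9, 60.1]
tool_rot: [-3.125, 0.004, -1.471]
force: [1.2, -0.7, 1.1]
width: 39.9
```

```bash
python3 - <<'E'
from h import *
im=snap('wrist','w15.png')
go(580.6,315.9,20,-84.2)
cv2.imwrite('pics/z16.png',cv2.resize(im[170:340,220:420],None,fx=3.5,fy=3.5,interpolation=cv2.INTER_CUBIC)[:,:,::-1])
E
```

```text
t 15.8 pos [581.6 315.2  61.8] rpy [-178.9    0.3  -84.3] F [-0.3  0.   0.4] w 40.2 SHIFT [-0.6  1.7 41.8] ROLL -0.1 q7 -1.36
```

View pics/z16.png

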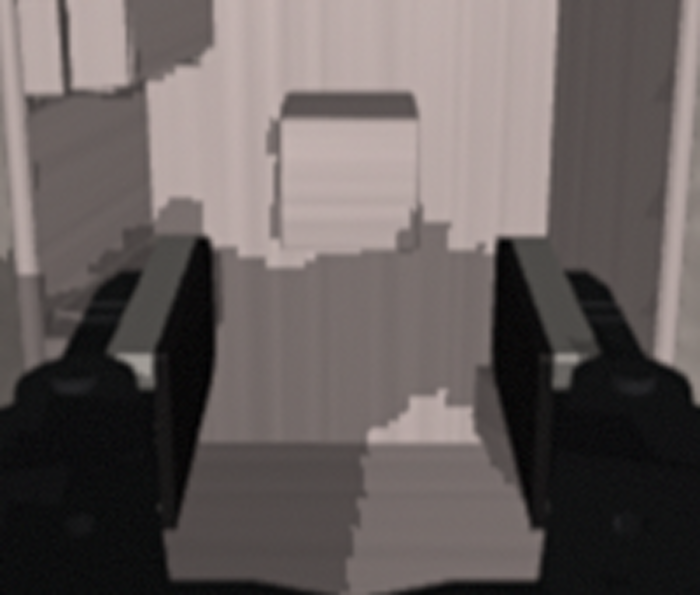

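send_rows(commands=[[40,-1,2,35,0],[40,-1,2,52,0],[40,-1,2,56,0],[40,-1,2,57,0],[40,-1,2,57,0]])

```text
clock: 16.3
eef_pos: [581.6, 316.4, 6.1]
tool_rot: [-3.12, 0.005, -1.472]
force: [0.5, -0.0, 0.1]
width: 39.6
```

```bash
python3 - <<'E'
from h import *
im=snap('wrist','w16.png')
go(580.6,315.9,2,-84.2)
cv2.imwrite('pics/z17.png',cv2.resize(im[170:340,220:420],None,fx=3.5,fy=3.5,interpolation=cv2.INTER_CUBIC)[:,:,::-1])
E
```

```text
t 16.35 pos [581.6 316.5   6.2] rpy [-178.7    0.3  -84.3] F [-0.8  0.2  0.3] w 40.0 SHIFT [0.5 1.2 4.2] ROLL -0.1 q7 -1.32
```

View pics/z17.png

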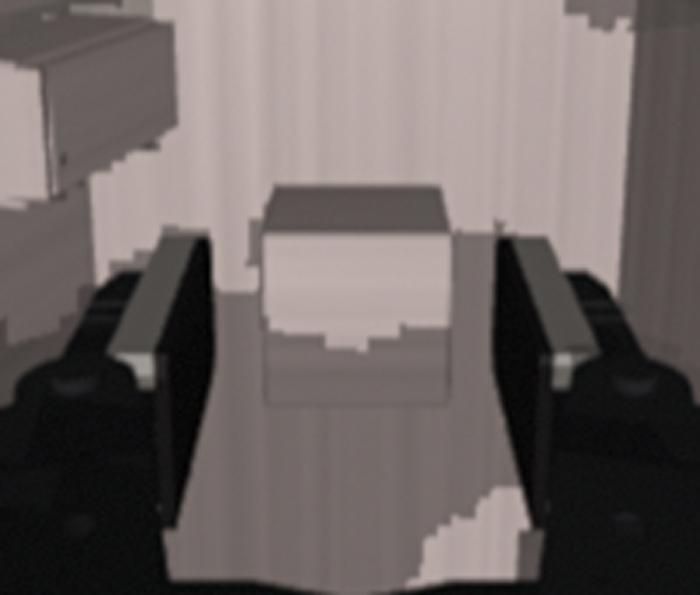

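send_rows(commands=[[40,0,1,3,0],[40,0,1,3,0],[20,0,1,3,0],[20,0,1,3,0],[20,0,1,3,0]])

```text
clock: 16.85
eef_pos: [580.9, 316.6, 3.8]
tool_rot: [-3.119, 0.006, -1.471]
force: [-1.7, 1.0, 5.3]
width: 24.4
```

send_rows(commands=[[20,0,0,-2,0],[20,0,0,-25,0],[20,0,0,-70,0],[20,0,0,-120,0],[20,0,0,-160,0]])

```text
clock: 17.35
eef_pos: [577.4, 315.0, 165.4]
tool_rot: [-3.119, 0.005, -1.472]
force: [1.6, 1.1, -3.2]
width: 24.5
```

```bash
python3 - <<'E'
from h import *
go(517,-194.4,160,-84.2)
E
```

```text
t 17.35 pos [577.4 315.  165.4] rpy [-178.7    0.3  -84.3] F [ 1.6  1.1 -3.2] w 24.5 SHIFT [5.009e+02 1.104e+02 4.000e-01] ROLL -0.1 q7 -1.44
```

send_rows(commands=[[20,501,110,0,0],[20,501,110,0,0],[20,501,110,0,0],[20,501,110,0,0],[20,501,110,0,0]])

```text
clock: 17.85
eef_pos: [547.0, 65.4, 161.6]
tool_rot: [-3.12, 0.005, -1.471]
force: [1.1, -0.2, -3.1]
width: 24.0
```

send_rows(commands=[[20,255,56,0,0],[20,255,56,0,0],[20,255,56,0,0],[20,255,56,0,0],[20,255,56,0,0]])

```text
clock: 18.35
eef_pos: [517.1, -182.7, 158.8]
tool_rot: [-3.121, 0.005, -1.472]
force: [1.1, -0.3, -3.9]
width: 24.4
```

```bash
python3 - <<'E'
from h import *
go(517,-194.4,90,-84.2)
E
```

```text
t 18.35 pos [ 517.1 -182.7  158.8] rpy [-178.8    0.3  -84.3] F [ 1.1 -0.3 -3.9] w 24.4 SHIFT [12.   2.6 68.7] ROLL -0.1 q7 -0.56
```

send_rows(commands=[[20,12,2,30,0],[20,12,2,60,0],[20,12,2,75,0],[20,12,2,75,0]])

```text
clock: 18.75
eef_pos: [516.1, -192.8, 81.4]
tool_rot: [-3.126, 0.008, -1.471]
force: [-0.9, 0.5, -2.6]
width: 24.5
```

```bash
python3 - <<'E'
from h import *
im=snap('scene','s16.png')
im=snap('top','t16.png')
go(517,-194.4,55,-84.2)
E
```

```text
t 18.85 pos [ 518.  -193.9   84. ] rpy [-178.8    0.3  -84.3] F [ 0.6 -0.2 -3.1] w 24.4 SHIFT [ 0.6  1.7 28.9] ROLL -0.1 q7 -0.45
```

```bash
python3 - <<'E'
import cv2
a=cv2.imread('pics/s16.png')[140:260,170:310]; b=cv2.imread('pics/t16.png')[140:250,340:440]
cv2.imwrite('pics/z18.png',cv2.resize(a,None,fx=5,fy=5,interpolation=cv2.INTER_CUBIC))
cv2.imwrite('pics/z19.png',cv2.resize(b,None,fx=5,fy=5,interpolation=cv2.INTER_CUBIC))
E
```

```text
(no output)
```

View pics/z18.png

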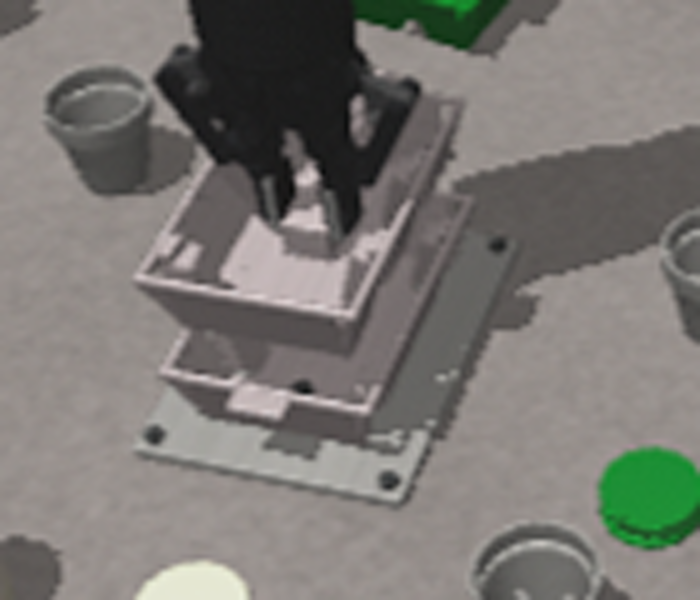

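View pics/z19.png

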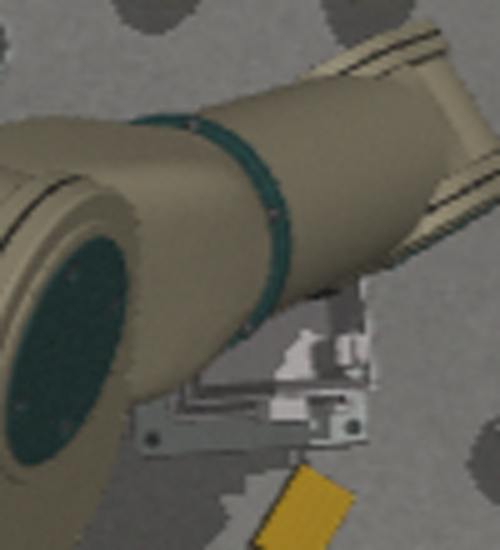

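send_rows(commands=[[20,1,2,12,0],[20,1,2,22,0],[20,1,2,27,0],[20,1,2,27,0]])

```text
clock: 19.25
eef_pos: [516.3, -194.4, 56.1]
tool_rot: [-3.123, 0.006, -1.47]
force: [0.0, 0.0, -3.1]
width: 24.1
```

```bash
python3 - <<'E'
from h import *
go(517,-194.4,52,-84.2)
E
```

```text
t 19.25 pos [ 516.3 -194.4   56.1] rpy [-178.9    0.3  -84.2] F [ 0.   0.  -3.1] w 24.1 SHIFT [ 0.1 -0.7  4.2] ROLL -0.0 q7 -0.41
```

send_rows(commands=[[20,0,-1,2,0],[20,0,-1,4,0],[20,0,-1,4,0]])

```text
clock: 19.55
eef_pos: [517.4, -194.2, 52.1]
tool_rot: [-3.123, 0.006, -1.47]
force: [-0.2, 0.2, -3.9]
width: 23.9
```

send_rows(commands=[[20,0,0,2,0],[20,0,0,3,0],[20,0,0,3,0]])

```text
clock: 19.85
eef_pos: [517.6, -194.3, 49.7]
tool_rot: [-3.122, 0.006, -1.47]
force: [-1.0, 1.2, 3.0]
width: 24.4
```

send_rows(commands=[[40,0,0,0,0],[40,0,0,0,0],[40,0,0,-15,0],[40,0,0,-60,0],[40,0,0,-105,0]])

```text
clock: 20.35
eef_pos: [514.8, -195.3, 156.2]
tool_rot: [-3.124, 0.006, -1.471]
force: [1.9, -0.6, 0.6]
width: 39.8
```

send_rows(commands=[[40,0,0,-45,0],[40,0,0,-50,0],[40,0,0,-50,0]])

```text
clock: 20.65
eef_pos: [514.8, -196.1, 208.5]
tool_rot: [-3.12, 0.005, -1.471]
force: [0.7, 0.3, 0.9]
width: 40.3
```

```bash
python3 - <<'E'
from h import *
go(517,-194.4,52,-84.2)
im=snap('wrist','w17.png')
im=snap('scene','s17.png')
a=cv2.imread('pics/s17.png')[140:260,170:310]
cv2.imwrite('pics/z20.png',cv2.resize(a,None,fx=5,fy=5,interpolation=cv2.INTER_CUBIC))
E
```

```text
t 20.65 pos [ 514.8 -196.1  208.5] rpy [-178.7    0.3  -84.3] F [0.7 0.3 0.9] w 40.3 SHIFT [ -0.7   1.1 156.6] ROLL -0.1 q7 -0.6
```

View pics/w17.png

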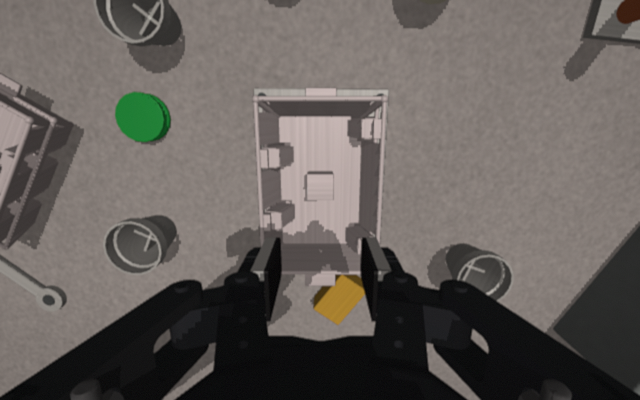

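View pics/z20.png

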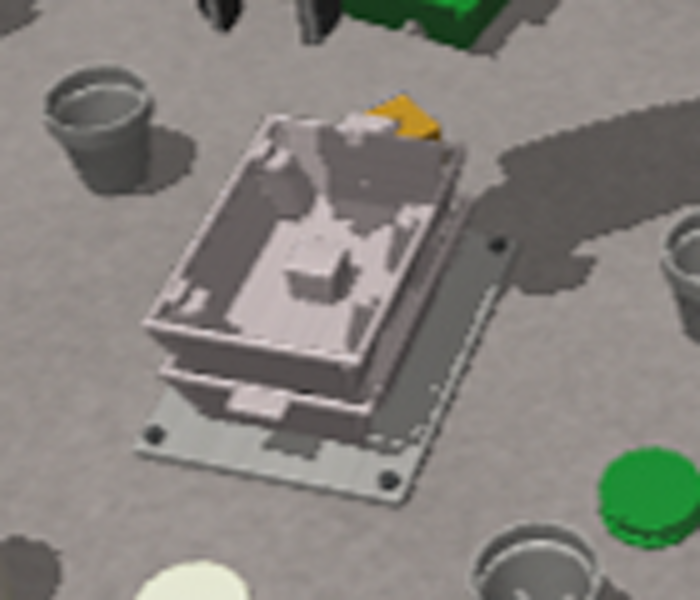

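```bash
python3 - <<'E'
from h import *
go(505.5,165.2,205,-115.4)
E
```

```text
t 20.75 pos [ 513.4 -195.   205.8] rpy [-179.     0.4  -84.3] F [ 0.2 -0.1 -0.3] w 40.3 SHIFT [-359.2  -28.     3.9] ROLL 31.1 q7 -0.6
```

send_rows(commands=[[40,-359,-28,0,31],[40,-359,-28,0,31],[40,-359,-28,0,31],[40,-359,-28,0,31],[40,-359,-28,0,31]])

```text
clock: 21.25
eef_pos: [506.6, 56.2, 206.5]
tool_rot: [-3.133, 0.012, -2.015]
force: [0.8, 0.4, 0.4]
width: 39.8
```

```bash
python3 - <<'E'
from h import *
go(505.5,165.2,150,-115.4)
E
```

```text
t 21.25 pos [506.6  56.2 206.5] rpy [-179.5    0.7 -115.4] F [0.8 0.4 0.4] w 39.8 SHIFT [-97.3  48.3  57.3] ROLL -0.0 q7 -1.45
```

send_rows(commands=[[40,-97,48,10,0],[40,-97,48,30,0],[40,-97,48,57,0],[40,-97,48,57,0]])

```text
clock: 21.65
eef_pos: [501.3, 167.9, 145.4]
tool_rot: [-3.141, 0.006, -2.009]
force: [-1.1, -0.3, 0.9]
width: 40.2
```

```bash
python3 - <<'E'
from h import *
im=snap('wrist','w18.png')
go(505.5,165.2,90,-115.4)
E
```

```text
t 21.7 pos [503.3 164.8 147.9] rpy [-179.7    0.4 -115.3] F [ 0.7 -1.   1.1] w 40.2 SHIFT [-0.9 -1.5 57.9] ROLL 0.1 q7 -1.58
```

View pics/w18.png

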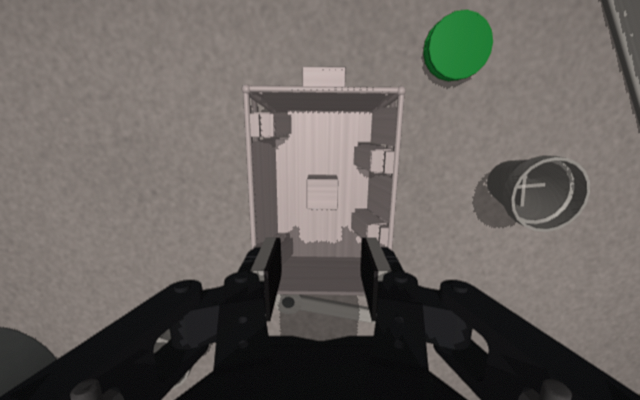

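send_rows(commands=[[40,0,-1,40,0],[40,0,-1,80,0],[40,0,-1,100,0],[40,0,-1,104,0],[40,0,-1,104,0]])

```text
clock: 22.2
eef_pos: [505.8, 162.7, 44.8]
tool_rot: [-3.136, 0.007, -2.016]
force: [0.6, 1.0, 0.0]
width: 40.3
```

```bash
python3 - <<'E'
from h import *
im=snap('wrist','w19.png')
go(505.5,165.2,30,-115.4)
cv2.imwrite('pics/z21.png',cv2.resize(im[170:340,220:420],None,fx=3.5,fy=3.5,interpolation=cv2.INTER_CUBIC)[:,:,::-1])
E
```

```text
t 22.25 pos [506.3 163.2  45.4] rpy [-179.6    0.4 -115.5] F [ 1.1 -0.9 -0.2] w 40.1 SHIFT [-1.3  1.6 15.4] ROLL -0.1 q7 -1.42
```

View pics/z21.png

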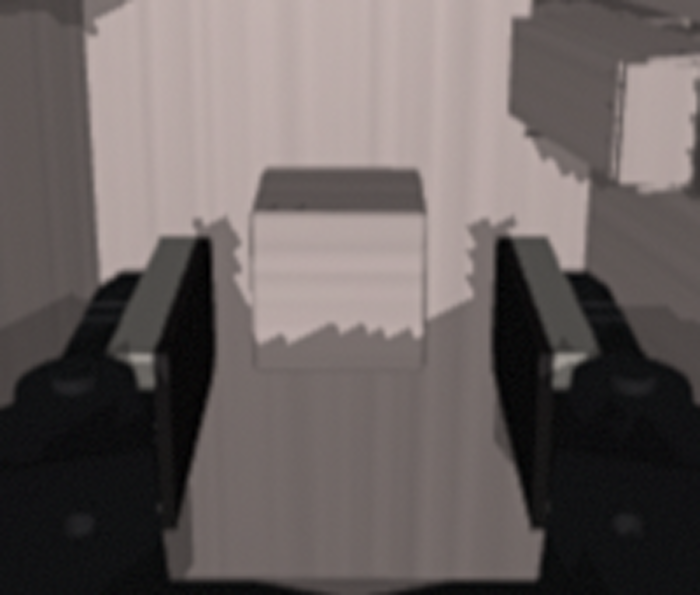

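send_rows(commands=[[40,-2,1,10,0],[40,-2,1,16,0],[20,-2,1,17,0],[20,-2,1,17,0],[20,-2,1,17,0]])

```text
clock: 22.75
eef_pos: [506.2, 165.6, 28.5]
tool_rot: [-3.135, 0.008, -2.015]
force: [-1.0, 0.2, 0.9]
width: 24.3
```

send_rows(commands=[[20,0,0,0,0],[20,0,0,-2,0],[20,0,0,-30,0],[20,0,0,-75,0],[20,0,0,-120,0]])

```text
clock: 23.25
eef_pos: [504.2, 164.8, 149.2]
tool_rot: [-3.137, 0.006, -2.016]
force: [0.1, 0.8, -3.2]
width: 24.2
```

```bash
python3 - <<'E'
from h import *
im=snap('wrist','w20.png')
go(517,-194.4,190,-84.2)
cv2.imwrite('pics/z22.png',cv2.resize(im[170:340,220:420],None,fx=3.5,fy=3.5,interpolation=cv2.INTER_CUBIC)[:,:,::-1])
snap('scene','s20.png')
E
```

```text
t 23.3 pos [508.5 164.5 155.9] rpy [-179.2    0.8 -115.5] F [ 2.  -0.6  2. ] w 24.3 SHIFT [ 319.7 -162.9  -36.1] ROLL -31.3 q7 -1.6
```

View pics/s20.png

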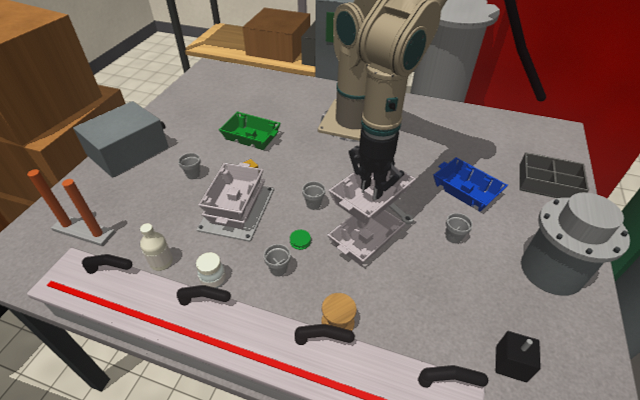

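View pics/z22.png

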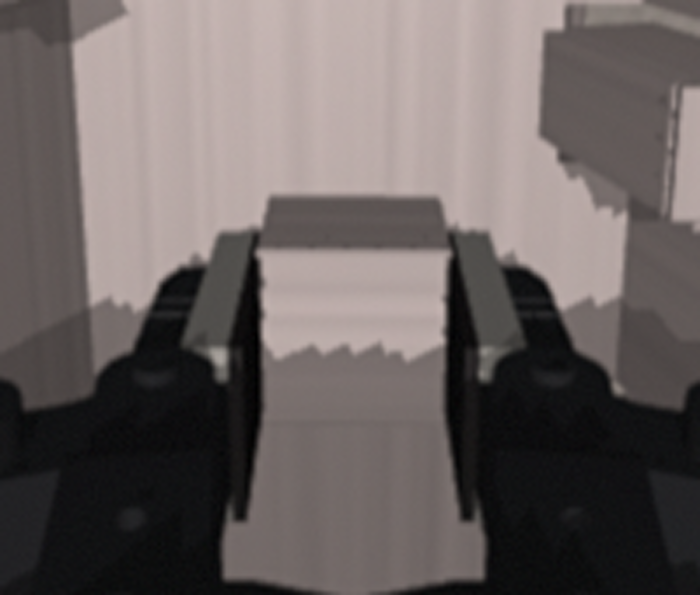

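send_rows(commands=[[20,320,-163,-36,-31],[20,320,-163,-36,-31],[20,320,-163,-36,-31],[20,320,-163,-36,-31],[20,320,-163,-36,-31]])

```text
clock: 23.85
eef_pos: [512.8, -84.6, 174.7]
tool_rot: [-3.124, 0.006, -1.472]
force: [0.4, 0.2, -3.6]
width: 24.5
```

```bash
python3 - <<'E'
from h import *
go(517,-194.4,150,-84.2)
E
```

```text
t 23.85 pos [512.8 -84.6 174.7] rpy [-179.     0.3  -84.3] F [ 0.4  0.2 -3.6] w 24.5 SHIFT [109.8   7.1  24. ] ROLL -0.1 q7 -0.75
```

send_rows(commands=[[20,110,7,0,0],[20,110,7,0,0],[20,110,7,20,0],[20,110,7,40,0],[20,110,7,45,0]])

```text
clock: 24.35
eef_pos: [515.2, -193.7, 126.1]
tool_rot: [-3.128, 0.009, -1.474]
force: [0.3, 0.6, -3.5]
width: 24.6
```

```bash
python3 - <<'E'
from h import *
snap('scene','s21.png')
go(517,-194.4,95,-84.2)
a=cv2.imread('pics/s21.png')[110:260,170:310]
cv2.imwrite('pics/z23.png',cv2.resize(a,None,fx=4,fy=4,interpolation=cv2.INTER_CUBIC))
E
```

```text
t 24.4 pos [ 515.6 -193.3  126.4] rpy [-179.2    0.5  -84.4] F [-0.1  1.7 -3.6] w 24.5 SHIFT [ 1.5 -0.9 31.4] ROLL -0.2 q7 -0.52
```

View pics/z23.png

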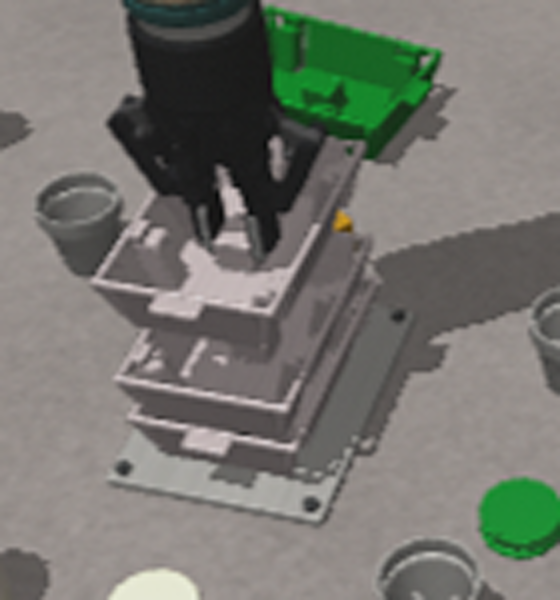

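send_rows(commands=[[20,1,-1,10,0],[20,1,-1,22,0],[20,1,-1,32,0],[20,1,-1,32,0]])

```text
clock: 24.8
eef_pos: [516.3, -192.9, 93.0]
tool_rot: [-3.13, 0.01, -1.472]
force: [-0.5, 0.5, -2.8]
width: 24.3
```

```bash
python3 - <<'E'
from h import *
go(517,-194.4,90,-84.2)
E
```

```text
t 24.8 pos [ 516.3 -192.9   93. ] rpy [-179.4    0.6  -84.3] F [-0.5  0.5 -2.8] w 24.3 SHIFT [ 1.6 -0.5  2.9] ROLL -0.1 q7 -0.48
```

send_rows(commands=[[20,1.5,0,2,0],[20,1.5,0,3,0],[20,1.5,0,3,0]])

```text
clock: 25.1
eef_pos: [516.7, -194.5, 90.1]
tool_rot: [-3.13, 0.01, -1.472]
force: [-0.1, 0.7, -2.3]
width: 24.4
```

send_rows(commands=[[20,0,0,2,0],[20,0,0,3,0],[20,0,0,3,0]])

```text
clock: 25.4
eef_pos: [516.8, -194.5, 87.2]
tool_rot: [-3.13, 0.009, -1.472]
force: [-0.2, -0.1, -2.8]
width: 24.5
```

send_rows(commands=[[20,0,0,1,0],[20,0,0,2,0],[20,0,0,2,0]])

```text
clock: 25.7
eef_pos: [517.1, -194.6, 86.6]
tool_rot: [-3.128, 0.01, -1.472]
force: [-2.9, 0.9, 10.1]
width: 24.2
```

send_rows(commands=[[40,0,0,0,0],[40,0,0,0,0],[40,0,0,-15,0],[40,0,0,-60,0],[40,0,0,-105,0]])

```text
clock: 26.2
eef_pos: [515.0, -195.9, 193.0]
tool_rot: [-3.13, 0.01, -1.473]
force: [1.4, 0.9, 0.6]
width: 40.1
```

send_rows(commands=[[40,0,0,-30,0],[40,0,0,-30,0],[40,0,0,-30,0]])

```text
clock: 26.5
eef_pos: [515.0, -196.2, 224.1]
tool_rot: [-3.129, 0.01, -1.472]
force: [0.3, 0.4, -0.8]
width: 40.1
```

```bash
python3 - <<'E'
from h import *
snap('scene','s22.png')
go(505.5,165.2,210,64.4)
a=cv2.imread('pics/s22.png')[110:260,170:310]
cv2.imwrite('pics/z24.png',cv2.resize(a,None,fx=4,fy=4,interpolation=cv2.INTER_CUBIC))
snap('wrist','w22.png')
E
```

```text
t 26.55 pos [ 514.4 -195.7  223. ] rpy [-179.4    0.6  -84.4] F [ 0.5 -0.2 -0.7] w 40.3 SHIFT [-359.9  -26.4   17.1] ROLL -148.8 q7 -0.63
```

View pics/z24.png

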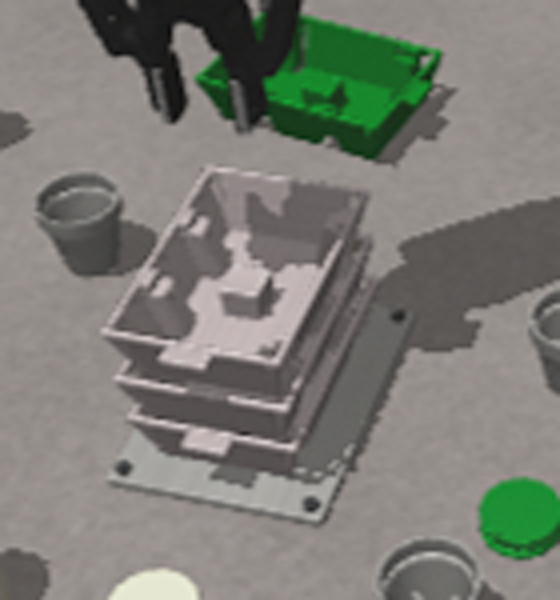

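View pics/w22.png

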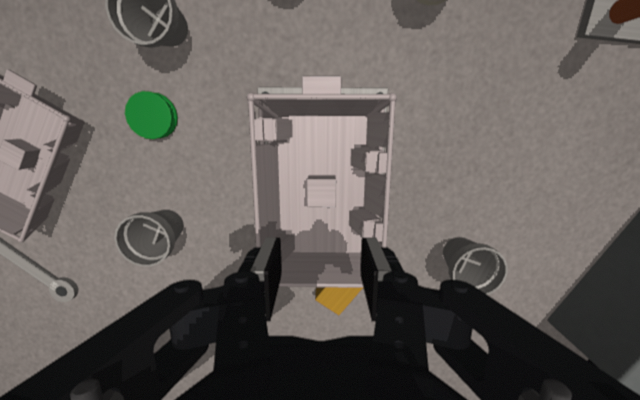

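send_rows(commands=[[40,-360,-26,0,-43],[40,-360,-26,0,-43],[40,-360,-26,0,-43],[40,-360,-26,0,-43],[40,-360,-26,0,-43]])

```text
clock: 27.1
eef_pos: [506.5, 55.6, 224.3]
tool_rot: [-3.129, 0.003, -0.717]
force: [1.1, 0.9, -0.3]
width: 39.9
```

```bash
python3 - <<'E'
from h import *
go(505.5,165.2,200,64.4)
E
```

```text
t 27.1 pos [506.5  55.6 224.3] rpy [-179.3    0.2  -41.1] F [ 1.1  0.9 -0.3] w 39.9 SHIFT [-72.7 -81.6  25.6] ROLL -105.5 q7 -0.48
```

send_rows(commands=[[40,-73,-82,10,-43],[40,-73,-82,10,-43],[40,-73,-82,10,-43],[40,-73,-82,10,-43],[40,-73,-82,10,-43]])

```text
clock: 27.6
eef_pos: [504.2, 166.2, 214.0]
tool_rot: [-3.132, -0.003, 0.036]
force: [0.0, 0.5, 0.1]
width: 40.0
```

send_rows(commands=[[40,0,0,10,-43],[40,0,0,20,-43],[40,0,0,30,-43],[40,0,0,40,-43],[40,0,0,50,-43]])

```text
clock: 28.1
eef_pos: [503.2, 166.4, 162.2]
tool_rot: [-3.135, -0.007, 0.783]
force: [0.1, 0.3, 0.4]
width: 40.1
```

```bash
python3 - <<'E'
from h import *
go(505.5,165.2,120,64.4)
E
```

```text
t 28.1 pos [503.2 166.4 162.2] rpy [-179.6   -0.4   44.9] F [0.1 0.3 0.4] w 40.1 SHIFT [ 0.5  2.8 42.2] ROLL -19.5 q7 0.55
```

send_rows(commands=[[40,0,2,15,-19.5],[40,0,2,30,-19.5],[40,0,2,42,-19.5],[40,0,2,60,-19.5],[40,0,2,60,-19.5]])

```text
clock: 28.6
eef_pos: [502.0, 164.6, 99.2]
tool_rot: [-3.132, -0.004, 1.123]
force: [-1.3, -0.6, 0.1]
width: 40.0
```

```bash
python3 - <<'E'
from h import *
snap('wrist','w23.png')
go(505.5,165.2,50,64.4)
E
```

```text
t 28.65 pos [502.9 164.9 100.5] rpy [-179.6   -0.3   64.4] F [ 0.2 -0.7  0.8] w 40.1 SHIFT [ 1.1  2.6 50.5] ROLL -0.0 q7 0.81
```

View pics/w23.png

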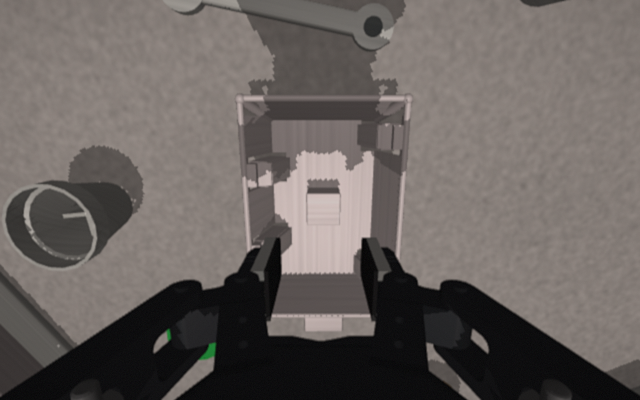

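send_rows(commands=[[40,1.5,2.5,40,0],[40,1.5,2.5,70,0],[40,1.5,2.5,80,0],[40,1.5,2.5,82,0],[40,1.5,2.5,82,0]])

```text
clock: 29.15
eef_pos: [506.0, 166.0, 19.2]
tool_rot: [-3.135, -0.006, 1.123]
force: [1.3, -0.1, -0.1]
width: 40.1
```

```bash
python3 - <<'E'
from h import *
im=snap('wrist','w24.png')
go(505.5,165.2,3,64.4)
cv2.imwrite('pics/z25.png',cv2.resize(im[170:340,220:420],None,fx=3.5,fy=3.5,interpolation=cv2.INTER_CUBIC)[:,:,::-1])
E
```

```text
t 29.2 pos [506.4 166.1  19.7] rpy [-179.6   -0.4   64.4] F [-0.6  0.8 -0.7] w 39.9 SHIFT [-1.3 -0.3 16.7] ROLL -0.0 q7 0.82
```

View pics/z25.png

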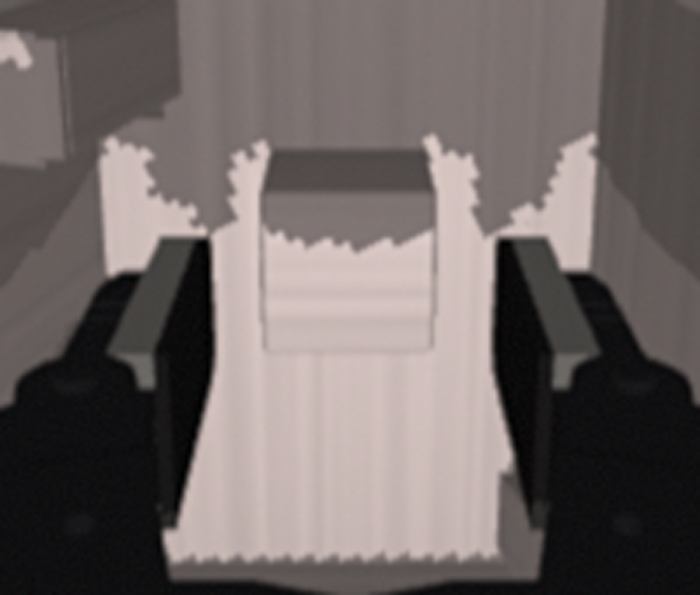

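send_rows(commands=[[40,-1,-2,10,0],[40,-1,-2,16,0],[20,-1,-2,17,0],[20,-1,-2,17,0],[20,-1,-2,17,0]])

```text
clock: 29.7
eef_pos: [503.7, 166.1, 2.6]
tool_rot: [-3.135, -0.006, 1.123]
force: [-1.1, 0.2, -0.7]
width: 24.6
```

send_rows(commands=[[20,0,0,0,0],[20,0,0,-2,0],[20,0,0,-30,0],[20,0,0,-75,0],[20,0,0,-120,0]])

```text
clock: 30.2
eef_pos: [503.3, 164.8, 123.3]
tool_rot: [-3.133, -0.004, 1.123]
force: [0.3, 1.5, -2.9]
width: 24.5
```

```bash
python3 - <<'E'
from h import *
im=snap('wrist','w25.png')
go(517,-194.4,240,-84.2)
cv2.imwrite('pics/z26.png',cv2.resize(im[170:340,220:420],None,fx=3.5,fy=3.5,interpolation=cv2.INTER_CUBIC)[:,:,::-1])
E
```

```text
t 30.25 pos [507.7 166.1 130.3] rpy [180.   -0.8  64.3] F [0.5 0.7 2.1] w 24.2 SHIFT [-319.4  164.5 -113.8] ROLL 148.5 q7 0.81
```

View pics/z26.png

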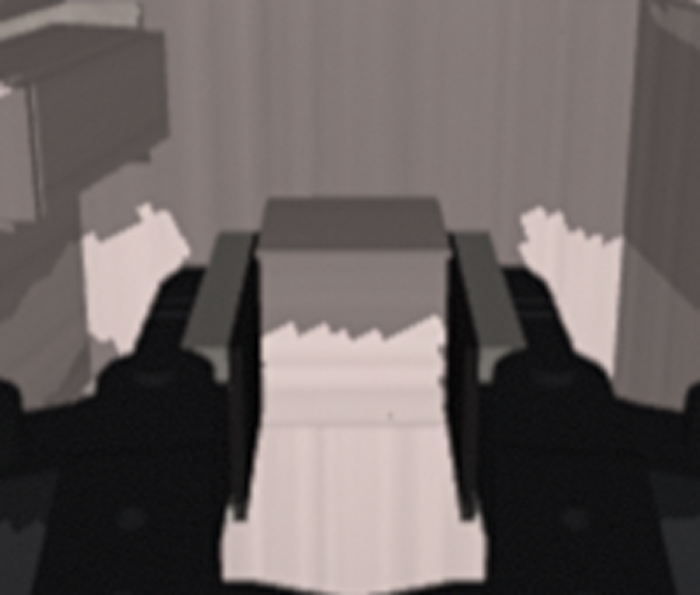

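send_rows(commands=[[20,0,0,-110,43],[20,0,0,-110,43],[20,0,0,-110,43],[20,0,0,-110,43],[20,0,0,-110,43]])

```text
clock: 30.75
eef_pos: [507.1, 164.8, 241.1]
tool_rot: [-3.133, -0.011, 0.367]
force: [-0.6, 0.1, -2.9]
width: 24.2
```

```bash
python3 - <<'E'
from h import *
go(518,-194.4,240,-84.2)
E
```

```text
t 30.75 pos [507.1 164.8 241.1] rpy [-179.5   -0.7   21. ] F [-0.6  0.1 -2.9] w 24.2 SHIFT [-118.8  339.2   -3.3] ROLL 105.2 q7 0.18
```

send_rows(commands=[[20,-119,339,0,43],[20,-119,339,0,43],[20,-119,339,0,43],[20,-119,339,0,43],[20,-119,339,0,43]])

```text
clock: 31.25
eef_pos: [514.0, -86.8, 237.6]
tool_rot: [-3.127, -0.002, -0.382]
force: [1.4, 0.0, -3.0]
width: 24.2
```

```bash
python3 - <<'E'
from h import *
go(518,-194.4,240,-84.2)
E
```

```text
t 31.25 pos [514.  -86.8 237.6] rpy [-1.792e+02 -1.000e-01 -2.190e+01] F [ 1.4  0.  -3. ] w 24.2 SHIFT [43.9 98.3 -3.7] ROLL 62.3 q7 0.05
```

send_rows(commands=[[20,44,98,-3,43],[20,44,98,-3,43],[20,44,98,-3,43],[20,44,98,-3,43],[20,44,98,-3,43]])

```text
clock: 31.75
eef_pos: [517.6, -194.7, 238.7]
tool_rot: [-3.13, 0.009, -1.135]
force: [0.3, 0.2, -3.0]
width: 24.2
```

```bash
python3 - <<'E'
from h import *
go(518,-194.4,165,-84.2)
E
```

```text
t 31.75 pos [ 517.6 -194.7  238.7] rpy [-179.3    0.5  -65. ] F [ 0.3  0.2 -3. ] w 24.2 SHIFT [ 0.6  0.4 73.7] ROLL 19.2 q7 -0.37
```

send_rows(commands=[[20,0,0,10,19],[20,0,0,30,19],[20,0,0,55,19],[20,0,0,74,19],[20,0,0,74,19]])

```text
clock: 32.25
eef_pos: [516.1, -192.2, 162.0]
tool_rot: [-3.139, 0.015, -1.466]
force: [-0.0, 0.8, -3.2]
width: 24.5
```

```bash
python3 - <<'E'
from h import *
snap('scene','s26.png')
go(518,-194.4,132,-84.2)
a=cv2.imread('pics/s26.png')[110:260,170:310]
cv2.imwrite('pics/z27.png',cv2.resize(a,None,fx=4,fy=4,interpolation=cv2.INTER_CUBIC))
E
```

```text
t 32.3 pos [ 517.1 -193.1  163.6] rpy [-179.7    0.8  -84. ] F [-0.5 -0.  -3.1] w 24.4 SHIFT [ 1.8 -0.6 31.6] ROLL 0.2 q7 -0.56
```

View pics/z27.png

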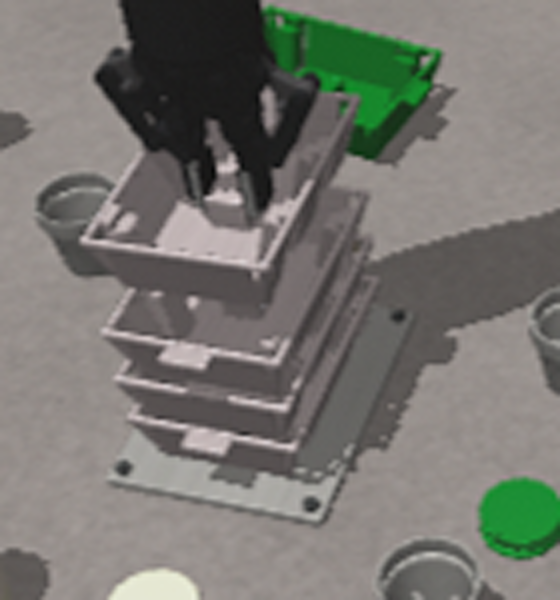

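send_rows(commands=[[20,2,-1,12,0],[20,2,-1,24,0],[20,2,-1,31,0],[20,2,-1,31,0]])

```text
clock: 32.7
eef_pos: [517.8, -194.0, 131.6]
tool_rot: [-3.138, 0.015, -1.466]
force: [-0.4, 0.0, -2.6]
width: 24.0
```

```bash
python3 - <<'E'
from h import *
go(518,-194.4,128,-84.2)
E
```

```text
t 32.7 pos [ 517.8 -194.   131.6] rpy [-179.8    0.9  -84. ] F [-0.4  0.  -2.6] w 24.0 SHIFT [ 0.4 -0.2  3.6] ROLL 0.2 q7 -0.52
```

send_rows(commands=[[20,0.5,0,2,0],[20,0.5,0,4,0],[20,0.5,0,4,0]])

```text
clock: 33.0
eef_pos: [517.8, -194.5, 127.5]
tool_rot: [-3.138, 0.015, -1.466]
force: [1.0, -0.4, -3.6]
width: 24.6
```

send_rows(commands=[[20,0,0,2,0],[20,0,0,3,0],[20,0,0,3,0]])

```text
clock: 33.3
eef_pos: [518.3, -194.9, 125.4]
tool_rot: [-3.137, 0.014, -1.466]
force: [-1.5, 1.6, 4.2]
width: 24.4
```

Contact at the expected height (≈125). Release and lift.

send_rows(commands=[[40,0,0,0,0],[40,0,0,0,0],[40,0,0,-15,0],[40,0,0,-60,0],[40,0,0,-105,0]])

```text
clock: 33.8
eef_pos: [517.3, -196.5, 232.0]
tool_rot: [-3.139, 0.014, -1.467]
force: [1.3, -0.5, -0.3]
width: 40.1
```

send_rows(commands=[[40,0,0,-30,0],[40,0,0,-30,0],[40,0,0,-30,0]])

```text
clock: 34.1
eef_pos: [517.4, -196.9, 263.1]
tool_rot: [-3.137, 0.014, -1.467]
force: [-0.5, 0.9, -0.1]
width: 39.7
```

```bash
python3 - <<'E'
from h import *
snap('scene','s27.png')
go(505.5,165.2,210,64.4)
snap('wrist','w27.png');snap('top','t27.png')
a=cv2.imread('pics/s27.png')[110:290,170:310]
cv2.imwrite('pics/z28.png',cv2.resize(a,None,fx=3.3,fy=3.3,interpolation=cv2.INTER_CUBIC))
E
```

```text
t 34.15 pos [ 516.9 -196.5  261.9] rpy [-179.8    0.9  -84. ] F [ 0.2  0.2 -0.5] w 40.0 SHIFT [-360.1  -26.1   57.4] ROLL -148.4 q7 -0.66
```

View pics/z28.png

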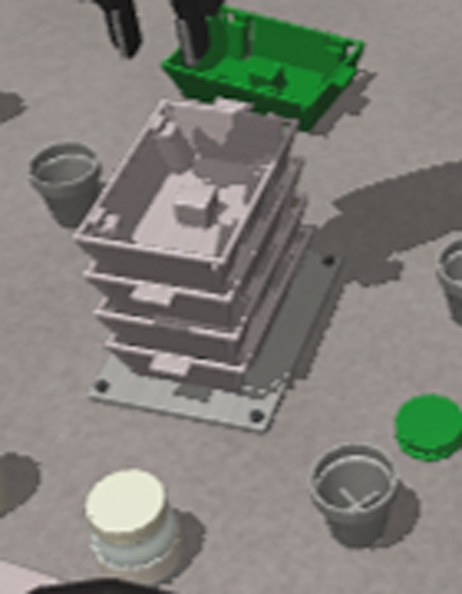

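View pics/w27.png

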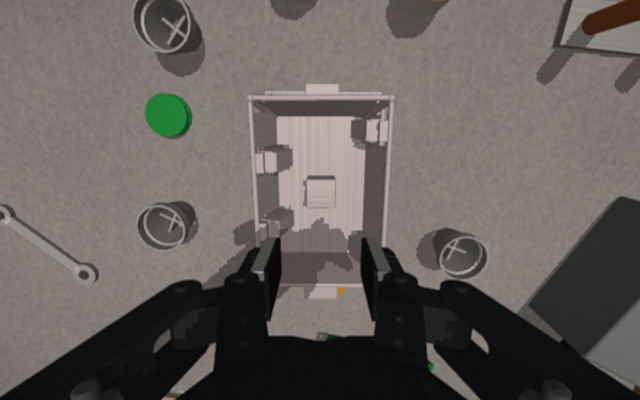

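View pics/t27.png

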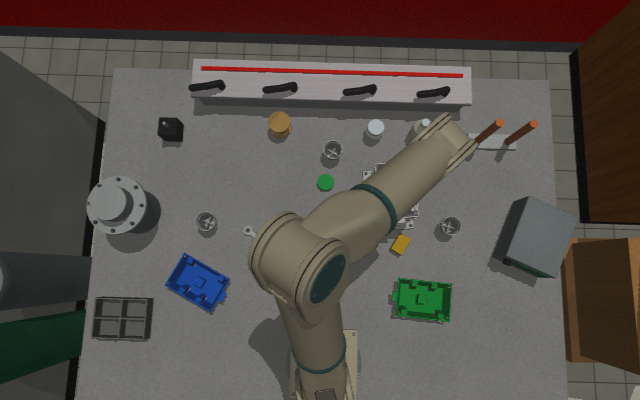

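```bash
python3 - <<'E'
from h import *
go(427,-378,190,-84.2)
E
```

```text
t 34.25 pos [ 516.5 -196.3  260.9] rpy [-179.9    0.9  -84. ] F [-0.1 -0.5 -0.4] w 39.9 SHIFT [172.5 107.9  68.2] ROLL 0.2 q7 -0.66
```

send_rows(commands=[[84,172,108,0,0],[84,172,108,0,0],[84,172,108,20,0],[84,172,108,60,0],[84,172,108,60,0]])

```text
clock: 34.75
eef_pos: [422.9, -380.0, 195.4]
tool_rot: [3.138, 0.017, -1.472]
force: [0.2, -0.0, 0.4]
width: 84.0
```

```bash
python3 - <<'E'
from h import *
go(427,-378,190,-84.2)
snap('wrist','w28.png')
E
```

```text
t 34.75 pos [ 422.9 -380.   195.4] rpy [179.8   1.  -84.4] F [ 0.2 -0.   0.4] w 84.0 SHIFT [-1.5 -4.3  5.4] ROLL -0.2 q7 -0.26
```

View pics/w28.png

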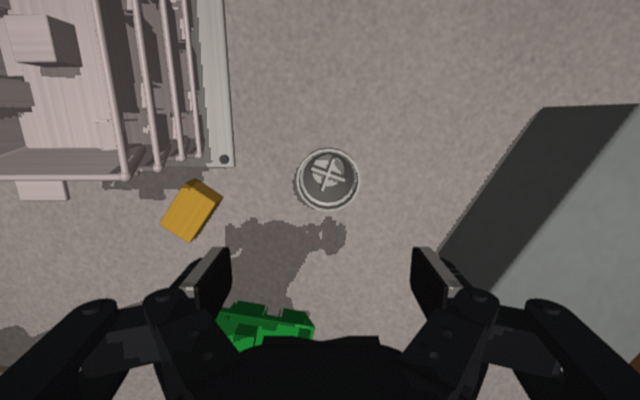

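```bash
python3 - <<'E'
from h import *
b=ray('wrist',327.3,179,60); print(b.round(1)); go(b[0],b[1],90,-84.2)
E
```

```text
[ 429.6 -384.4   60. ]
t 34.8 pos [ 421.  -380.8  193.6] rpy [179.6   1.  -84.5] F [-2.6 -2.2 -1.3] w 84.1 SHIFT [  6.2  -8.8 103.4] ROLL -0.3 q7 -0.26
```

send_rows(commands=[[84,5,-8,40,0],[84,5,-8,80,0],[84,5,-8,103,0],[84,5,-8,103,0]])

```text
clock: 35.2
eef_pos: [426.8, -380.3, 86.7]
tool_rot: [3.13, 0.024, -1.474]
force: [-0.2, 0.8, 1.6]
width: 84.0
```

```bash
python3 - <<'E'
from h import *
snap('wrist','w29.png')
go(427,-378,90,-84.2)
E
```

```text
t 35.25 pos [ 427.8 -381.9   88.9] rpy [179.5   1.2 -84.5] F [-0.4 -0.8 -0.6] w 84.2 SHIFT [-4.   0.4 -1. ] ROLL -0.3 q7 -0.16
```

View pics/w29.png

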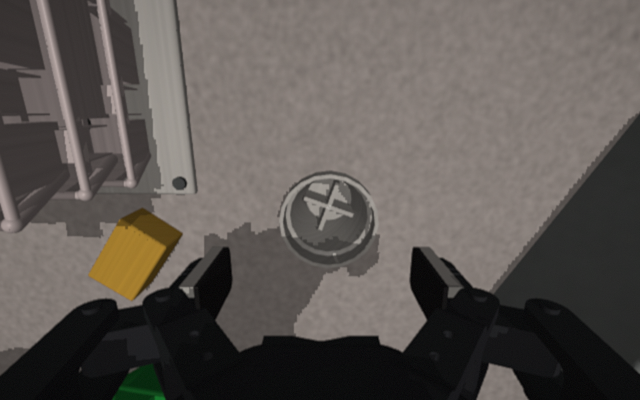

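```bash
python3 - <<'E'
from h import *
P=ctrl.camera_params('wrist')
b=ray('wrist',327.5,218,60,P); print(b.round(1)); go(b[0],b[1],38,-84.5)
E
```

```text
[ 433.3 -385.5   60. ]
t 35.25 pos [ 427.8 -381.9   88.9] rpy [179.5   1.2 -84.5] F [-0.4 -0.8 -0.6] w 84.2 SHIFT [ 5.1 -5.7 50.7] ROLL 0.0 q7 -0.16
```

send_rows(commands=[[84,4,-5,20,0],[84,4,-5,38,0],[84,4,-5,46,0],[84,4,-5,48,0]])

```text
clock: 35.65
eef_pos: [432.8, -384.5, 41.2]
tool_rot: [3.132, 0.02, -1.474]
force: [0.1, 0.9, 0.5]
width: 84.2
```

```bash
python3 - <<'E'
from h import *
snap('wrist','w30.png');im=snap('scene','s30.png')
go(432,-386,34,-84.5)
cv2.imwrite('pics/z30.png',cv2.resize(im[120:200,150:250],None,fx=6,fy=6,interpolation=cv2.INTER_CUBIC)[:,:,::-1])
E
```

```text
t 35.75 pos [ 433.  -384.9   41.7] rpy [179.5   1.1 -84.5] F [-0.2  0.1 -0.2] w 83.8 SHIFT [1.1 1.  7.7] ROLL 0.0 q7 -0.12
```

View pics/w30.png

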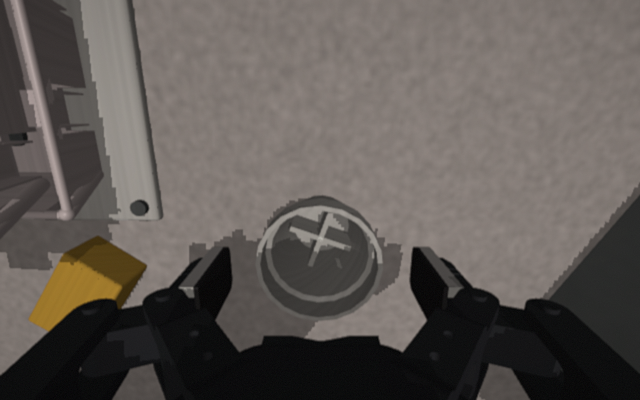

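View pics/z30.png

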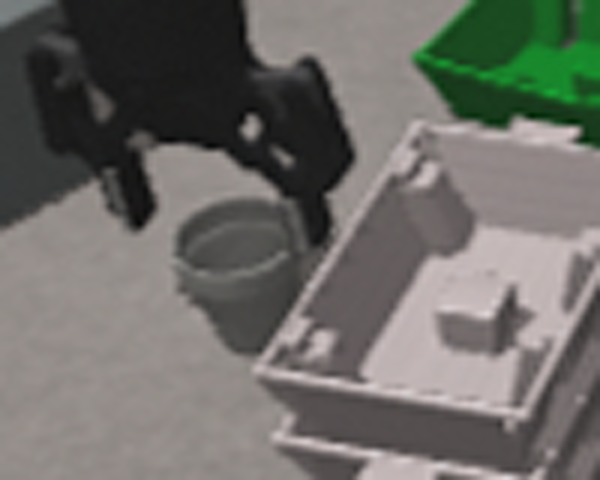

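```bash
python3 - <<'E'
import cv2
im=cv2.imread('pics/w30.png')
cv2.imwrite('pics/z31.png',cv2.resize(im[185:345,180:460],None,fx=2.85,fy=2.85,interpolation=cv2.INTER_CUBIC))
E
```

```text
(no output)
```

View pics/z31.png

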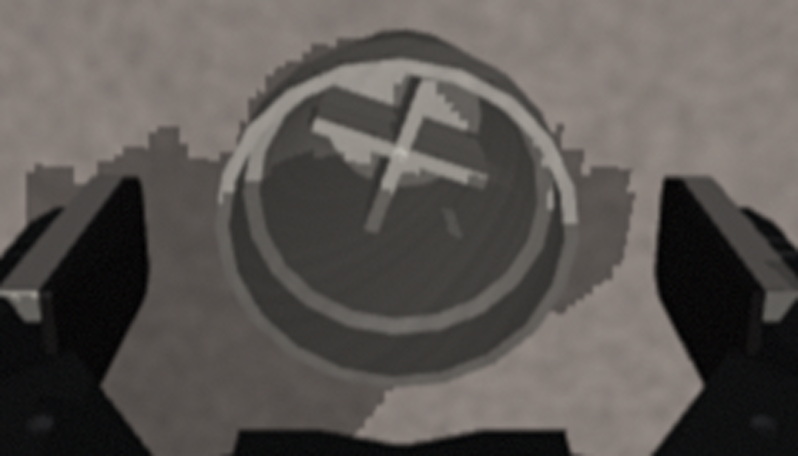

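send_rows(commands=[[84,0,0,6,0],[84,0,0,10,0],[84,0,0,10,0],[55,0,0,10,0],[55,0,0,10,0]])

```text
clock: 36.25
eef_pos: [433.1, -384.8, 32.6]
tool_rot: [3.134, 0.02, -1.474]
force: [-0.8, 2.7, 7.8]
width: 61.5
```

send_rows(commands=[[55,0,0,0,0],[55,0,0,0,0]])

```text
clock: 36.45
eef_pos: [433.2, -384.9, 32.8]
tool_rot: [3.134, 0.02, -1.474]
force: [0.8, 0.3, 2.5]
width: 61.3
```

```bash
python3 - <<'E'
from h import *
im=snap('scene','s31.png')
go(432,-386,34,-84.5)
cv2.imwrite('pics/z32.png',cv2.resize(im[120:200,150:250],None,fx=6,fy=6,interpolation=cv2.INTER_CUBIC)[:,:,::-1])
E
```

```text
t 36.5 pos [ 433.3 -384.9   32.8] rpy [179.6   1.1 -84.5] F [-0.4  1.4  3.2] w 61.7 SHIFT [ 1.   1.4 -1.2] ROLL 0.0 q7 -0.11
```

View pics/z32.png

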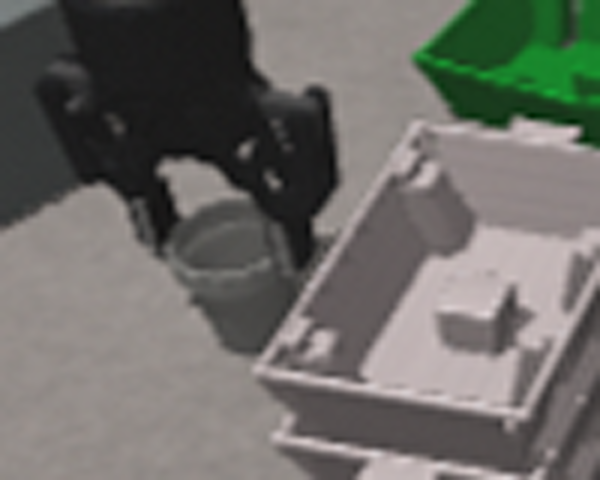

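send_rows(commands=[[55,0,0,-30,0],[55,0,0,-75,0],[55,0,0,-120,0],[55,0,0,-165,0],[55,0,0,-205,0]])

```text
clock: 37.0
eef_pos: [435.0, -388.8, 239.8]
tool_rot: [3.134, 0.019, -1.475]
force: [1.1, 0.1, -1.3]
width: 61.4
```

```bash
python3 - <<'E'
from h import *
go(477,-198.5,240,-84.5)
E
```

```text
t 37.0 pos [ 435.  -388.8  239.8] rpy [179.6   1.1 -84.5] F [ 1.1  0.1 -1.3] w 61.4 SHIFT [-185.4  -60.1    2.9] ROLL 0.0 q7 -0.31
```

send_rows(commands=[[55,-185,-60,0,0],[55,-185,-60,0,0],[55,-185,-60,0,0],[55,-185,-60,0,0],[55,-185,-60,0,0]])

```text
clock: 37.5
eef_pos: [479.0, -190.4, 241.7]
tool_rot: [3.134, 0.025, -1.463]
force: [-0.5, -0.3, -1.5]
width: 61.7
```

```bash
python3 - <<'E'
from h import *
im=snap('wrist','w32.png')
im=snap('scene','s32.png')
go(477,-198.5,200,-84.5)
cv2.imwrite('pics/z33.png',cv2.resize(im[80:260,170:310],None,fx=3.3,fy=3.3,interpolation=cv2.INTER_CUBIC)[:,:,::-1])
E
```

```text
t 37.6 pos [ 477.3 -197.6  242.6] rpy [179.5   1.1 -84.3] F [ 0.  -1.2 -1.2] w 61.4 SHIFT [ 1.7  0.  42.6] ROLL 0.2 q7 -0.61
```

View pics/w32.png

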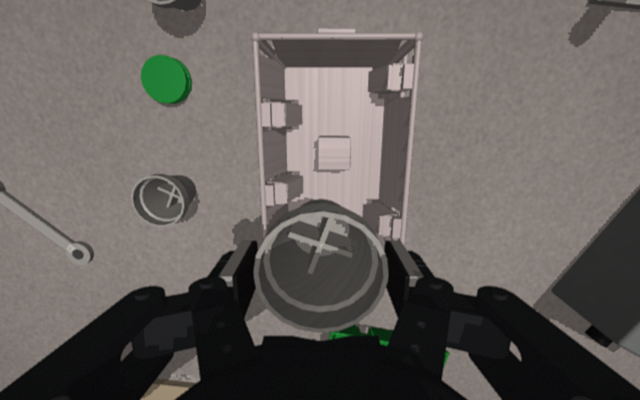

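View pics/z33.png

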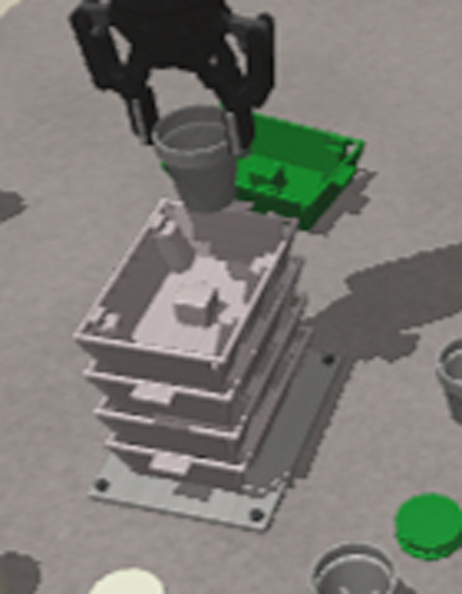

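send_rows(commands=[[55,2,0,20,0],[55,2,0,40,0],[55,2,0,50,0],[55,2,0,50,0]])

```text
clock: 38.0
eef_pos: [475.7, -199.7, 191.5]
tool_rot: [3.131, 0.02, -1.474]
force: [-0.4, -0.5, -1.4]
width: 61.4
```

```bash
python3 - <<'E'
from h import *
im=snap('top','t33.png')
im=snap('wrist','w33.png')
go(477,-198.5,162,-84.5)
E
```

```text
t 38.1 pos [ 476.9 -200.   193. ] rpy [179.6   1.  -84.4] F [-0.4 -0.2 -0.6] w 61.8 SHIFT [-0.9 -0.5 31. ] ROLL 0.1 q7 -0.55
```

View pics/w33.png

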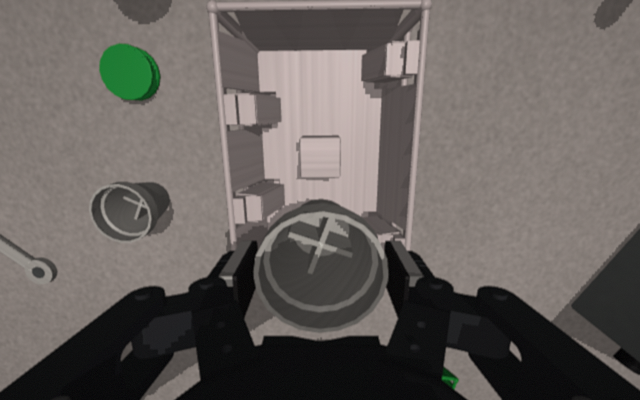

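send_rows(commands=[[55,0,0,12,0],[55,0,0,24,0],[55,0,0,29,0],[55,0,0,29,0]])

```text
clock: 38.5
eef_pos: [476.0, -199.0, 163.0]
tool_rot: [3.132, 0.019, -1.473]
force: [0.4, 0.1, -0.9]
width: 61.4
```

```bash
python3 - <<'E'
from h import *
im=snap('wrist','w34.png')
go(477,-198.5,159,-84.5)
E
```

```text
t 38.55 pos [ 476.3 -199.4  163.5] rpy [179.5   1.1 -84.4] F [ 0.2  0.1 -2. ] w 61.5 SHIFT [-0.7 -0.8  4.6] ROLL 0.1 q7 -0.51
```

View pics/w34.png

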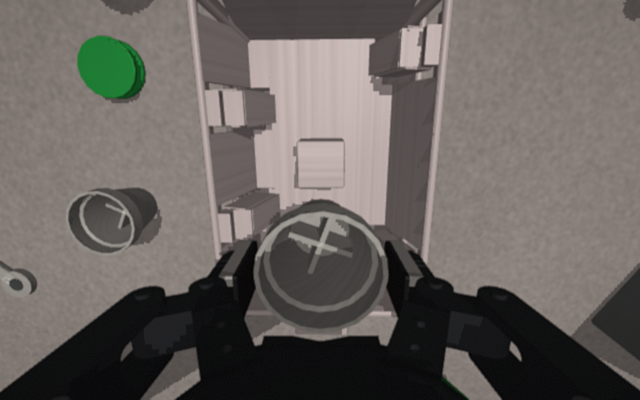

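send_rows(commands=[[55,0,0,2,0],[55,0,0,3,0],[55,0,0,3,0]])

```text
clock: 38.85
eef_pos: [476.4, -199.3, 160.6]
tool_rot: [3.133, 0.019, -1.473]
force: [0.9, 0.7, -0.8]
width: 61.4
```

send_rows(commands=[[55,0,0,1,0],[55,0,0,2,0],[55,0,0,2,0]])

```text
clock: 39.15
eef_pos: [476.6, -199.5, 159.4]
tool_rot: [3.134, 0.018, -1.473]
force: [-1.5, 0.4, 6.7]
width: 61.6
```

send_rows(commands=[[72,0,0,0,0],[72,0,0,0,0],[72,0,0,-15,0],[76,0,0,-55,0],[80,0,0,-100,0]])

```text
clock: 39.65
eef_pos: [476.6, -200.8, 259.5]
tool_rot: [3.131, 0.019, -1.474]
force: [0.1, 0.2, 0.0]
width: 79.5
```

```bash
python3 - <<'E'
from h import *
im=snap('scene','s35.png')
go(429,1,230,-84.4)
im=snap('wrist','w35.png')
im=snap('top','t35.png')
E
```

```text
t 39.7 pos [ 480.2 -204.2  266.8] rpy [-179.9    0.8  -84.5] F [ 3.  -1.6  5.4] w 80.3 SHIFT [-208.7   31.2   39.6] ROLL -0.1 q7 -0.63
```

View pics/s35.png

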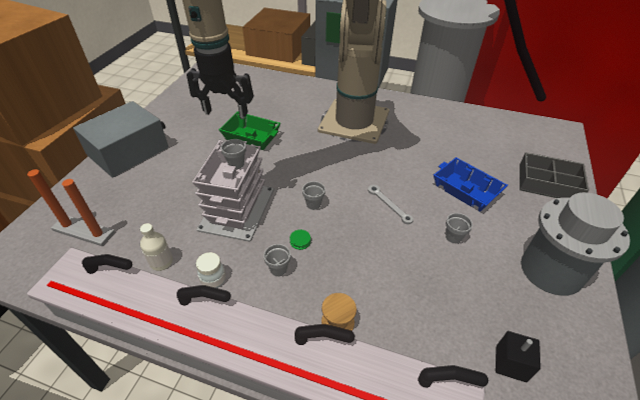

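View pics/w35.png

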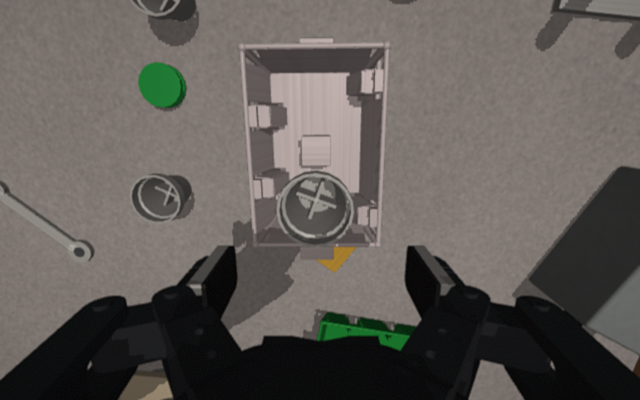

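send_rows(commands=[[84,-209,31,0,0],[84,-209,31,0,0],[84,-209,31,0,0],[84,-209,31,40,0],[84,-209,31,80,0]])

```text
clock: 40.3
eef_pos: [428.2, 7.5, 189.7]
tool_rot: [-3.14, 0.019, -1.465]
force: [0.7, 1.1, -0.5]
width: 84.2
```

send_rows(commands=[[84,0,0,45,0],[84,0,0,45,0],[84,0,0,45,0]])

```text
clock: 40.6
eef_pos: [427.6, 7.3, 144.7]
tool_rot: [3.141, 0.018, -1.467]
force: [0.2, -0.6, 0.2]
width: 84.2
```

```bash
python3 - <<'E'
from h import *
P=ctrl.camera_params('wrist')
im=snap('wrist','w36.png')
go(429,1,90,-84.4)
E
```

```text
t 40.65 pos [428.9   6.9 145.8] rpy [-179.9    1.   -84.1] F [0.3 0.9 0.5] w 84.1 SHIFT [ 6.9  0.7 55.6] ROLL 0.3 q7 -0.81
```

View pics/w36.png

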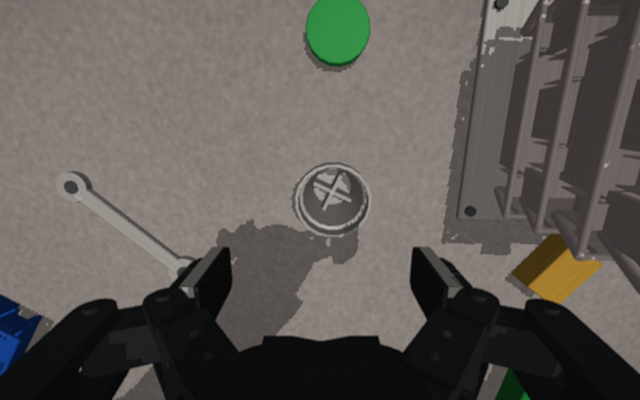

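```bash
python3 - <<'E'
from h import *
b=ray('wrist',331.5,199,60); print(b.round(1)); go(b[0],b[1],45,-84.4)
E
```

```text
[ 4.322e+02 -4.000e-01  6.000e+01]
t 40.65 pos [428.9   6.9 145.8] rpy [-179.9    1.   -84.1] F [0.3 0.9 0.5] w 84.1 SHIFT [  9.4  -2.2 100.6] ROLL 0.3 q7 -0.81
```

send_rows(commands=[[84,9,-2,45,0],[84,9,-2,85,0],[84,9,-2,102,0],[84,9,-2,102,0],[84,9,-2,102,0]])

```text
clock: 41.15
eef_pos: [433.6, -1.0, 45.2]
tool_rot: [-3.136, 0.017, -1.469]
force: [0.1, 0.2, 0.3]
width: 83.9
```

```bash
python3 - <<'E'
from h import *
im=snap('wrist','w37.png')
go(432,0,33,-84.4)
cv2.imwrite('pics/z37.png',cv2.resize(im[185:345,180:460],None,fx=2.85,fy=2.85,interpolation=cv2.INTER_CUBIC)[:,:,::-1])
E
```

```text
t 41.2 pos [433.7  -0.8  45.4] rpy [-179.7    1.   -84.1] F [ 0.9 -0.4 -0.1] w 84.1 SHIFT [-0.7  1.7 12.4] ROLL 0.3 q7 -0.56
```

View pics/z37.png

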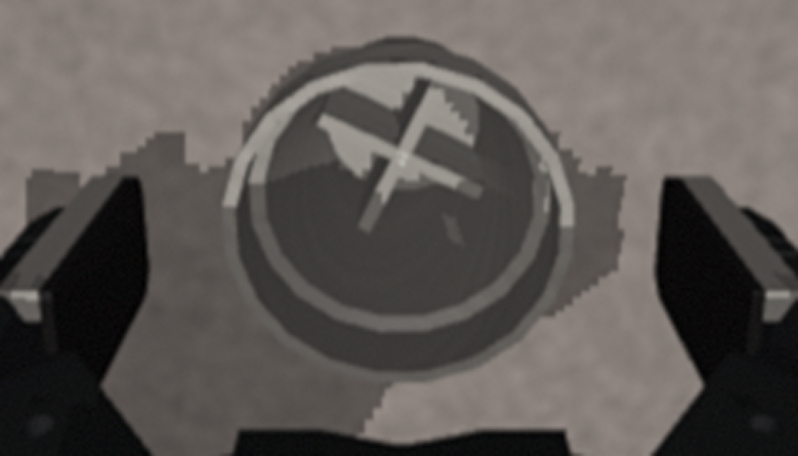

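send_rows(commands=[[84,0,1,8,0],[84,0,1,13,0],[84,0,1,13,0],[55,0,1,13,0],[55,0,1,13,0]])

```text
clock: 41.7
eef_pos: [433.1, -0.6, 33.1]
tool_rot: [-3.134, 0.017, -1.469]
force: [-3.4, -0.2, 21.5]
width: 60.9
```

send_rows(commands=[[55,0,0,0,0],[55,0,0,0,0],[55,0,0,0,0]])

```text
clock: 42.0
eef_pos: [433.4, -0.6, 33.4]
tool_rot: [-3.134, 0.017, -1.469]
force: [-0.3, 0.4, 5.7]
width: 60.8
```

send_rows(commands=[[55,0,0,-40,0],[55,0,0,-85,0],[55,0,0,-130,0],[55,0,0,-175,0],[55,0,0,-220,0]])

```text
clock: 42.5
eef_pos: [431.2, -4.6, 254.7]
tool_rot: [-3.135, 0.017, -1.469]
force: [1.4, 1.2, -0.7]
width: 60.8
```

```bash
python3 - <<'E'
from h import *
go(476.6,-199.5,270,-84.4)
E
```

```text
t 42.5 pos [431.2  -4.6 254.7] rpy [-179.6    1.   -84.2] F [ 1.4  1.2 -0.7] w 60.8 SHIFT [198.2 -25.5 -18.5] ROLL 0.2 q7 -0.99
```

send_rows(commands=[[55,198,-25,-10,0],[55,198,-25,-10,0],[55,198,-25,-10,0],[55,198,-25,-10,0],[55,198,-25,-10,0]])

```text
clock: 43.0
eef_pos: [475.7, -208.3, 262.4]
tool_rot: [-3.134, 0.009, -1.48]
force: [-0.6, 0.8, -0.2]
width: 60.8
```

send_rows(commands=[[55,0,0,0,0],[55,0,0,0,0]])

```text
clock: 43.2
eef_pos: [475.0, -208.4, 262.0]
tool_rot: [-3.135, 0.009, -1.481]
force: [0.7, 0.4, -1.8]
width: 60.5
```

```bash
python3 - <<'E'
from h import *
snap('wrist','w38.png')
im=snap('scene','s38.png')
go(476.6,-199.5,225,-84.4)
cv2.imwrite('pics/z38.png',cv2.resize(im[60:240,170:310],None,fx=3.3,fy=3.3,interpolation=cv2.INTER_CUBIC)[:,:,::-1])
E
```

```text
t 43.3 pos [ 475.6 -206.8  262.1] rpy [-179.6    0.6  -84.7] F [ 0.   0.4 -1.1] w 60.8 SHIFT [-6.8 -1.4 37.1] ROLL -0.3 q7 -0.6
```

View pics/w38.png

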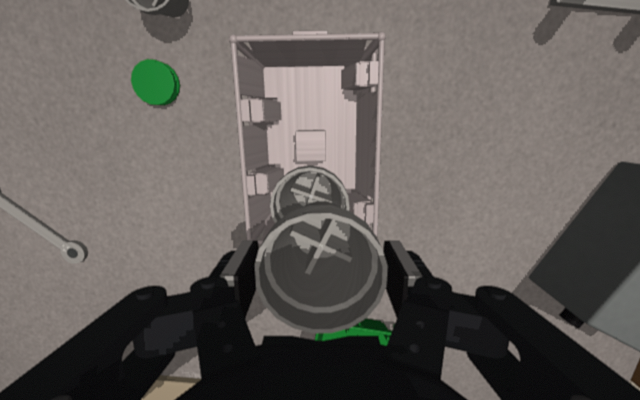

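View pics/z38.png

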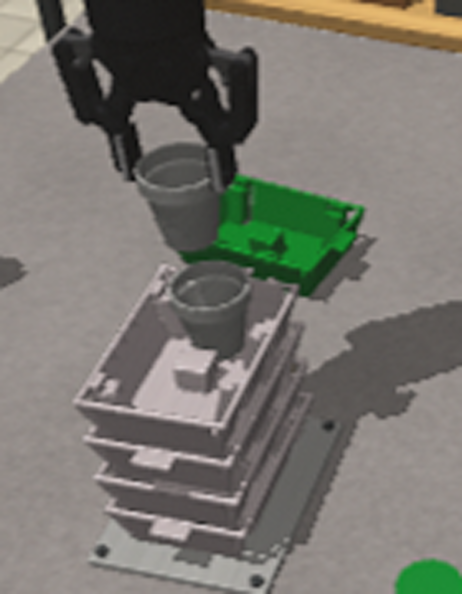

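send_rows(commands=[[55,-7,-1,10,0],[55,-7,-1,25,0],[55,-7,-1,38,0],[55,-7,-1,38,0]])

```text
clock: 43.7
eef_pos: [475.1, -197.2, 222.1]
tool_rot: [-3.138, 0.013, -1.476]
force: [0.3, -0.4, -0.2]
width: 60.1
```

```bash
python3 - <<'E'
from h import *
snap('wrist','w39.png')
im=snap('scene','s39.png')
go(476.6,-199.5,190,-84.4)
cv2.imwrite('pics/z39.png',cv2.resize(im[60:240,170:310],None,fx=3.3,fy=3.3,interpolation=cv2.INTER_CUBIC)[:,:,::-1])
E
```

```text
t 43.8 pos [ 476.1 -198.9  223.9] rpy [-179.6    0.6  -84.7] F [-0.2 -0.4 -1.1] w 60.6 SHIFT [ 1.  -0.3 33.9] ROLL -0.3 q7 -0.57
```

View pics/z39.png

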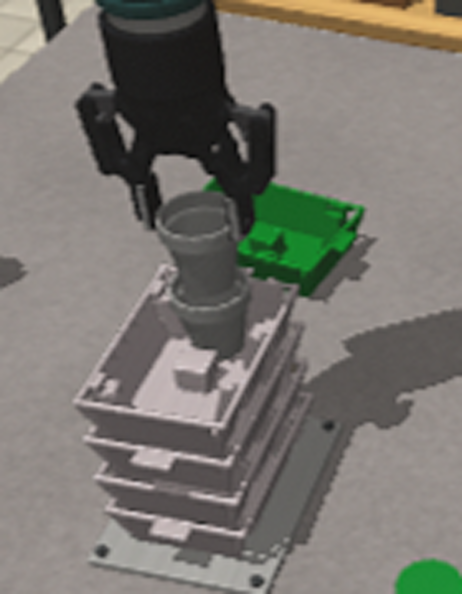

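View pics/w39.png

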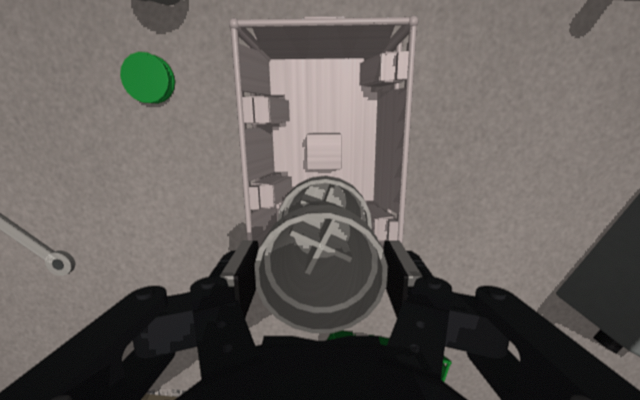

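send_rows(commands=[[55,1,0,8,0],[55,1,0,18,0],[55,1,0,27,0],[55,1,0,27,0]])

```text
clock: 44.2
eef_pos: [475.4, -199.0, 195.4]
tool_rot: [-3.138, 0.012, -1.478]
force: [-0.1, 0.3, -1.0]
width: 60.8
```

```bash
python3 - <<'E'
from h import *
snap('wrist','w40.png')
go(476.6,-199.5,186,-84.4)
E
```

```text
t 44.25 pos [ 475.7 -199.4  196.1] rpy [-179.7    0.6  -84.7] F [-0.5  0.1 -0.8] w 61.1 SHIFT [ 0.3 -0.8 10.1] ROLL -0.3 q7 -0.54
```

View pics/w40.png

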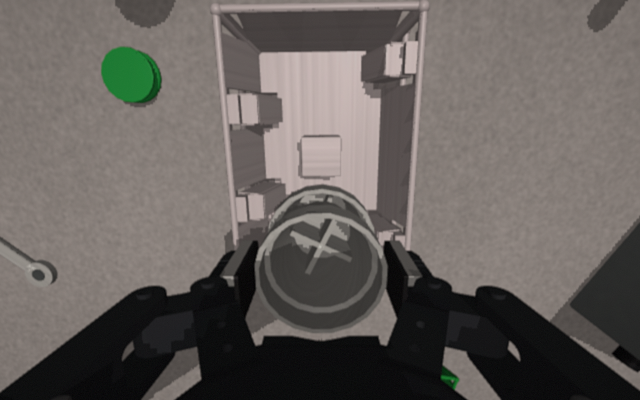

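send_rows(commands=[[55,0,0,3,0],[55,0,0,6,0],[55,0,0,7,0]])

```text
clock: 44.55
eef_pos: [475.8, -199.2, 188.9]
tool_rot: [-3.137, 0.011, -1.478]
force: [1.4, 1.3, -0.3]
width: 60.9
```

send_rows(commands=[[55,0,0,1,0],[55,0,0,2,0],[55,0,0,2,0]])

```text
clock: 44.85
eef_pos: [476.0, -199.2, 186.9]
tool_rot: [-3.137, 0.011, -1.478]
force: [0.8, 0.6, -1.5]
width: 60.7
```

send_rows(commands=[[55,0,0,1,0],[55,0,0,2,0],[55,0,0,2,0]])

```text
clock: 45.15
eef_pos: [476.3, -199.4, 185.9]
tool_rot: [-3.135, 0.012, -1.478]
force: [-1.7, 1.2, 8.9]
width: 60.5
```

send_rows(commands=[[72,0,0,0,0],[72,0,0,0,0],[72,0,0,-15,0],[76,0,0,-55,0],[80,0,0,-80,0]])

```text
clock: 45.65
eef_pos: [476.0, -201.1, 267.5]
tool_rot: [-3.135, 0.01, -1.479]
force: [0.4, -0.6, 0.6]
width: 80.2
```

```bash
python3 - <<'E'
from h import *
im=snap('scene','s41.png')
go(660,-8,150,-84.4)
cv2.imwrite('pics/z41.png',cv2.resize(im[60:300,170:370],None,fx=2.5,fy=2.5,interpolation=cv2.INTER_CUBIC)[:,:,::-1])
E
```

```text
t 45.7 pos [ 477.7 -202.5  270.8] rpy [-179.3    0.5  -84.7] F [ 0.7 -1.2  2.2] w 79.9 SHIFT [-175.9 -197.9  124.6] ROLL -0.3 q7 -0.62
```

View pics/z41.png

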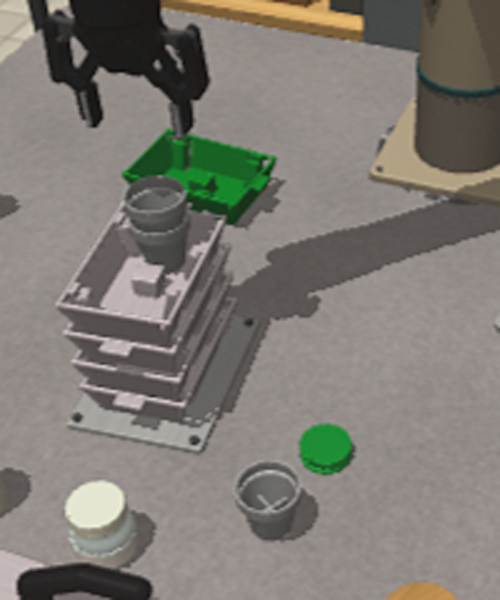

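Two cups nested, upright. Next the far cup near (660,-8).

send_rows(commands=[[84,-176,-198,0,0],[84,-176,-198,0,0],[84,-176,-198,0,0],[84,-176,-198,30,0],[84,-176,-198,80,0]])

```text
clock: 46.2
eef_pos: [642.4, -27.9, 226.7]
tool_rot: [-3.122, 0.008, -1.475]
force: [0.6, 0.0, 1.1]
width: 83.9
```

```bash
python3 - <<'E'
from h import *
go(660,-8,150,-84.4)
E
```

```text
t 46.2 pos [642.4 -27.9 226.7] rpy [-178.9    0.4  -84.5] F [0.6 0.  1.1] w 83.9 SHIFT [-17.5 -18.   77.2] ROLL -0.1 q7 -0.95
```

send_rows(commands=[[84,-17,-18,30,0],[84,-17,-18,70,0],[84,-17,-18,77,0],[84,-17,-18,77,0]])

```text
clock: 46.6
eef_pos: [658.8, -9.3, 149.0]
tool_rot: [-3.125, 0.007, -1.476]
force: [0.3, -0.0, 0.0]
width: 84.1
```

```bash
python3 - <<'E'
from h import *
im=snap('wrist','w42.png')
go(660,-8,90,-84.4)
E
```

```text
t 46.65 pos [660. -10. 151.] rpy [-178.9    0.4  -84.6] F [ 0.8 -0.1  0.7] w 84.1 SHIFT [-1.6  1.  61. ] ROLL -0.2 q7 -0.93
```

View pics/w42.png

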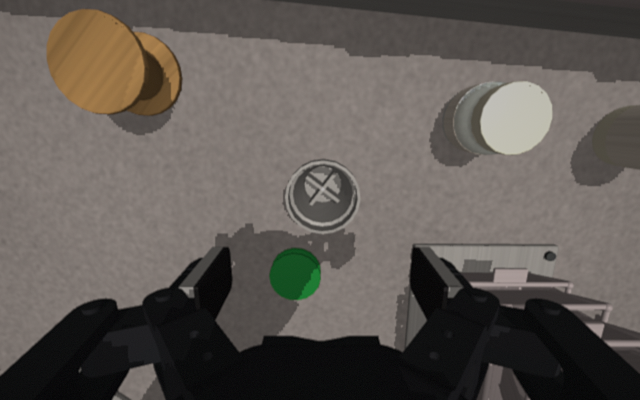

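```bash
python3 - <<'E'
from h import *
b=ray('wrist',321.5,196.5,60); print(b.round(1)); go(b[0],b[1],45,-84.4)
E
```

```text
[664.8 -10.   60. ]
t 46.65 pos [660. -10. 151.] rpy [-178.9    0.4  -84.6] F [ 0.8 -0.1  0.7] w 84.1 SHIFT [  1.2  -2.6 106. ] ROLL -0.2 q7 -0.93
```

send_rows(commands=[[84,1,-2.5,45,0],[84,1,-2.5,85,0],[84,1,-2.5,106,0],[84,1,-2.5,107,0],[84,1,-2.5,107,0]])

```text
clock: 47.15
eef_pos: [666.0, -11.1, 46.4]
tool_rot: [-3.119, 0.005, -1.477]
force: [0.4, 0.2, 0.1]
width: 84.1
```

```bash
python3 - <<'E'
from h import *
im=snap('wrist','w43.png')
go(665,-10,33,-84.4)
cv2.imwrite('pics/z43.png',cv2.resize(im[185:345,180:460],None,fx=2.85,fy=2.85,interpolation=cv2.INTER_CUBIC)[:,:,::-1])
E
```

```text
t 47.2 pos [666.5 -11.   47. ] rpy [-178.6    0.3  -84.6] F [ 0.7 -1.3  0.3] w 84.0 SHIFT [-1.1  1.8 13.9] ROLL -0.2 q7 -0.85
```

View pics/z43.png

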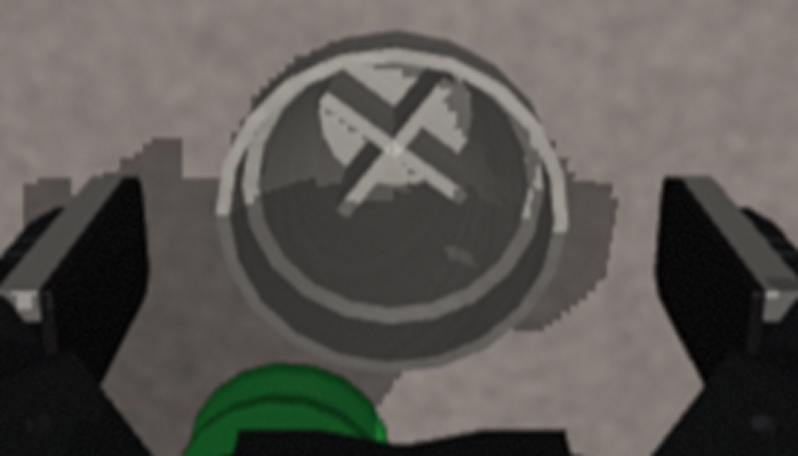

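send_rows(commands=[[84,-1.5,-1.5,9,0],[84,-1.5,-1.5,14,0],[84,-1.5,-1.5,14,0],[55,-1.5,-1.5,14,0],[55,-1.5,-1.5,14,0]])

```text
clock: 47.7
eef_pos: [668.8, -9.3, 34.2]
tool_rot: [-3.116, 0.005, -1.477]
force: [-0.2, 1.0, 3.5]
width: 61.6
```

send_rows(commands=[[55,0,0,0,0],[55,0,0,0,0],[55,0,0,0,0]])

```text
clock: 48.0
eef_pos: [668.8, -9.3, 34.2]
tool_rot: [-3.116, 0.005, -1.477]
force: [-0.6, 0.3, 1.4]
width: 61.6
```

send_rows(commands=[[55,0,0,-40,0],[55,0,0,-85,0],[55,0,0,-130,0],[55,0,0,-175,0],[55,0,0,-220,0]])

```text
clock: 48.5
eef_pos: [662.8, -11.1, 255.6]
tool_rot: [-3.117, 0.005, -1.477]
force: [0.8, 1.2, -1.5]
width: 61.3
```

```bash
python3 - <<'E'
from h import *
go(476.6,-199.5,300,-84.4)
E
```

```text
t 48.5 pos [662.8 -11.1 255.6] rpy [-178.6    0.3  -84.6] F [ 0.8  1.2 -1.5] w 61.3 SHIFT [170.  201.8 -50.2] ROLL -0.2 q7 -1.01
```

send_rows(commands=[[55,20,24,-35,0],[55,170,202,-40,0],[55,170,202,-40,0],[55,170,202,-40,0],[55,170,202,-40,0]])

```text
clock: 49.0
eef_pos: [497.9, -177.0, 289.7]
tool_rot: [-3.117, 0.006, -1.477]
force: [1.0, -0.8, -1.0]
width: 61.1
```

```bash
python3 - <<'E'
from h import *
go(476.6,-199.5,290,-84.4)
E
```

```text
t 49.0 pos [ 497.9 -177.   289.7] rpy [-178.6    0.3  -84.6] F [ 1.  -0.8 -1. ] w 61.1 SHIFT [20.4 23.2 -1. ] ROLL -0.2 q7 -0.69
```

send_rows(commands=[[55,20,23,0,0],[55,20,23,0,0],[55,20,23,15,0],[55,20,23,30,0],[55,20,23,30,0]])

```text
clock: 49.5
eef_pos: [476.9, -197.3, 257.3]
tool_rot: [-3.12, 0.008, -1.476]
force: [-0.5, 0.4, -1.1]
width: 60.9
```

```bash
python3 - <<'E'
from h import *
snap('wrist','w44.png')
im=snap('scene','s44.png')
go(476.3,-199.4,250,-84.4)
cv2.imwrite('pics/z44.png',cv2.resize(im[40:240,170:310],None,fx=3,fy=3,interpolation=cv2.INTER_CUBIC)[:,:,::-1])
E
```

```text
t 49.6 pos [ 477.8 -198.5  259. ] rpy [-178.6    0.3  -84.6] F [ 0.7  0.  -0.9] w 61.2 SHIFT [0.8 1.8 9. ] ROLL -0.2 q7 -0.61
```

View pics/z44.png

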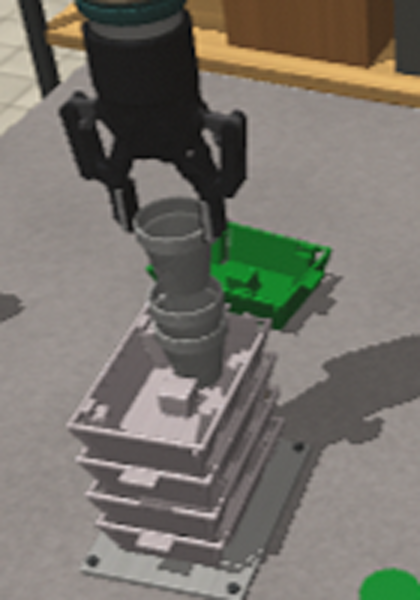

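View pics/w44.png

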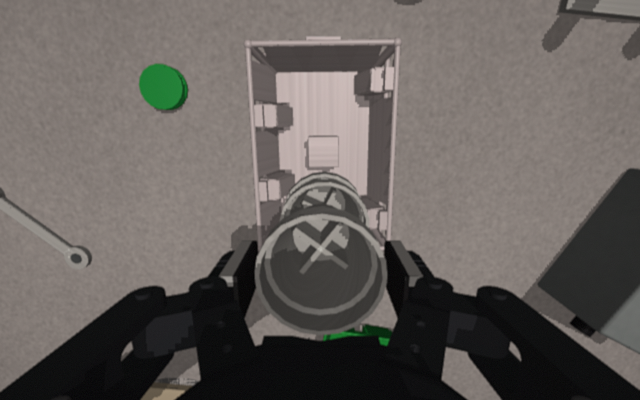

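send_rows(commands=[[55,1,1,10,0],[55,1,1,22,0],[55,1,1,34,0],[55,1,1,34,0]])

```text
clock: 50.0
eef_pos: [476.6, -198.4, 223.0]
tool_rot: [-3.121, 0.007, -1.477]
force: [-0.3, 0.4, -1.8]
width: 61.6
```

```bash
python3 - <<'E'
from h import *
go(476.3,-199.4,215,-84.4)
E
```

```text
t 50.0 pos [ 476.6 -198.4  223. ] rpy [-178.8    0.4  -84.6] F [-0.3  0.4 -1.8] w 61.6 SHIFT [1.1 0.6 8. ] ROLL -0.2 q7 -0.56
```

send_rows(commands=[[55,0.5,0.5,3,0],[55,0.5,0.5,6,0],[55,0.5,0.5,8,0]])

```text
clock: 50.3
eef_pos: [476.5, -199.0, 214.9]
tool_rot: [-3.121, 0.007, -1.477]
force: [-0.1, 0.4, 0.1]
width: 61.5
```

send_rows(commands=[[55,0,0,1,0],[55,0,0,2,0],[55,0,0,2,0]])

```text
clock: 50.6
eef_pos: [476.6, -199.1, 213.1]
tool_rot: [-3.12, 0.007, -1.477]
force: [0.4, 0.3, -0.4]
width: 61.0
```

send_rows(commands=[[55,0,0,1,0],[55,0,0,2,0],[55,0,0,2,0]])

```text
clock: 50.9
eef_pos: [477.3, -199.5, 212.5]
tool_rot: [-3.118, 0.007, -1.477]
force: [-1.8, 0.6, 11.7]
width: 61.4
```

Seated at the expected height. Release, lift, go to the last cup near (421,379).

send_rows(commands=[[72,0,0,0,0],[72,0,0,0,0],[72,0,0,-15,0],[76,0,0,-50,0],[80,0,0,-70,0]])

```text
clock: 51.4
eef_pos: [475.9, -200.8, 284.0]
tool_rot: [-3.117, 0.006, -1.477]
force: [0.3, 0.4, 0.6]
width: 79.8
```

```bash
python3 - <<'E'
from h import *
im=snap('scene','s45.png')
snap('top','t45.png')
go(421,379,150,-84.4)
E
```

```text
t 51.5 pos [ 477.  -201.3  284.8] rpy [-178.4    0.3  -84.6] F [-0.5 -0.4 -0.6] w 80.2 SHIFT [-582.3    5.1  137.3] ROLL -0.2 q7 -0.63
```

View pics/s45.png

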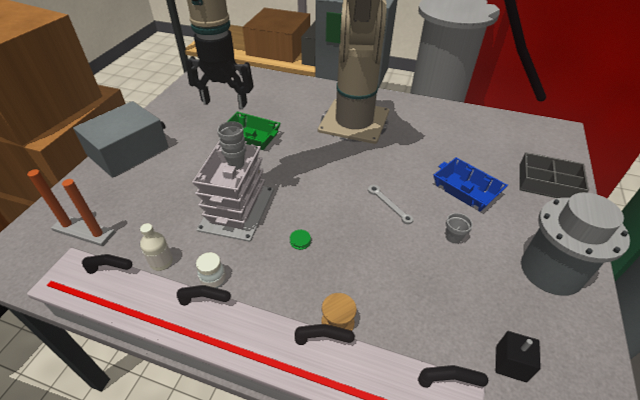

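send_rows(commands=[[84,-50,0,-15,0],[84,-582,5,-15,0],[84,-582,5,-15,0],[84,-582,5,-15,0],[84,-582,5,-15,0]])

```text
clock: 52.0
eef_pos: [450.3, 47.9, 299.6]
tool_rot: [-3.115, 0.005, -1.477]
force: [1.5, 0.6, -0.5]
width: 83.8
```

send_rows(commands=[[84,-336,5,40,0],[84,-336,5,60,0],[84,-336,5,80,0],[84,-336,5,100,0],[84,-336,5,120,0]])

```text
clock: 52.5
eef_pos: [425.8, 285.4, 231.2]
tool_rot: [-3.115, 0.005, -1.476]
force: [0.3, -0.1, 0.2]
width: 84.2
```

```bash
python3 - <<'E'
from h import *
go(421,379,150,-84.4)
E
```

```text
t 52.5 pos [425.8 285.4 231.2] rpy [-178.5    0.3  -84.5] F [ 0.3 -0.1  0.2] w 84.2 SHIFT [-93.2  -1.9  81.7] ROLL -0.1 q7 -1.54
```

send_rows(commands=[[84,-93,-2,30,0],[84,-93,-2,60,0],[84,-93,-2,82,0],[84,-93,-2,82,0],[84,-93,-2,82,0]])

```text
clock: 53.0
eef_pos: [421.2, 377.0, 149.3]
tool_rot: [-3.116, 0.003, -1.477]
force: [0.8, -0.8, 0.1]
width: 83.5
```

```bash
python3 - <<'E'
from h import *
im=snap('wrist','w46.png')
go(421,379,150,-84.4)
E
```

```text
t 53.05 pos [422.2 377.  150.6] rpy [-178.4    0.2  -84.7] F [ 0.6 -0.6  0.9] w 83.7 SHIFT [-2.1  1.   0.6] ROLL -0.3 q7 -1.59
```

View pics/w46.png

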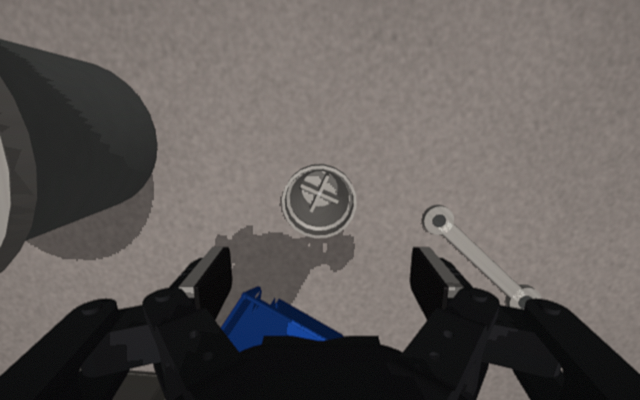

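```bash
python3 - <<'E'
from h import *
b=ray('wrist',317.5,200.5,60); print(b.round(1)); go(b[0],b[1],45,-84.4)
E
```

```text
[424.1 379.9  60. ]
t 53.05 pos [422.2 377.  150.6] rpy [-178.4    0.2  -84.7] F [ 0.6 -0.6  0.9] w 83.7 SHIFT [ -2.2   0.8 105.6] ROLL -0.3 q7 -1.59
```

send_rows(commands=[[84,-2,0,45,0],[84,-2,0,85,0],[84,-2,0,105,0],[84,-2,0,106,0],[84,-2,0,106,0]])

```text
clock: 53.55
eef_pos: [426.6, 379.2, 46.6]
tool_rot: [-3.111, 0.005, -1.48]
force: [-0.2, 0.9, -0.1]
width: 84.1
```

```bash
python3 - <<'E'
from h import *
im=snap('wrist','w47.png')
go(424,379,33,-84.4)
cv2.imwrite('pics/z47.png',cv2.resize(im[185:345,180:460],None,fx=2.85,fy=2.85,interpolation=cv2.INTER_CUBIC)[:,:,::-1])
E
```

```text
t 53.6 pos [426.8 379.7  47. ] rpy [-178.2    0.3  -84.8] F [-0.5  0.2  0.3] w 84.1 SHIFT [ 0.5  3.2 13.9] ROLL -0.4 q7 -1.47
```

View pics/z47.png

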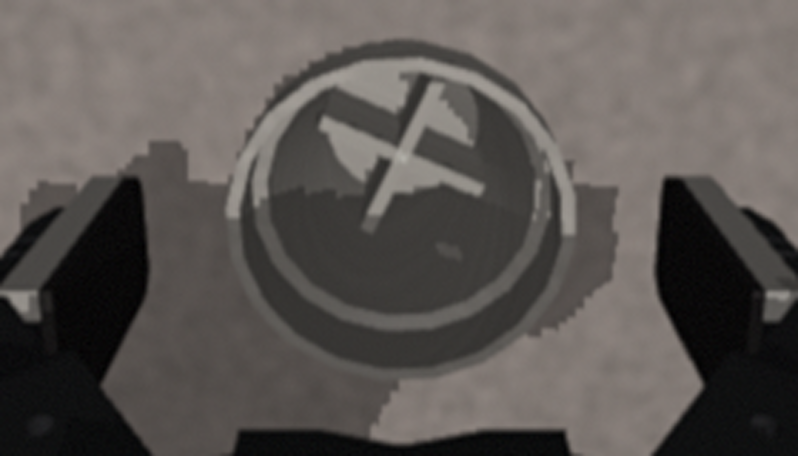

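send_rows(commands=[[84,0,0,9,0],[84,0,0,13,0],[84,0,0,13,0],[55,0,0,13,0],[55,0,0,13,0]])

```text
clock: 54.1
eef_pos: [427.7, 379.8, 34.9]
tool_rot: [-3.11, 0.006, -1.48]
force: [-1.2, -1.7, 10.6]
width: 60.4
```

send_rows(commands=[[55,0,0,0,0],[55,0,0,0,0],[55,0,0,0,0]])

```text
clock: 54.4
eef_pos: [427.9, 379.9, 35.1]
tool_rot: [-3.109, 0.007, -1.48]
force: [-1.0, 0.4, 2.4]
width: 60.3
```

send_rows(commands=[[55,0,0,-40,0],[55,0,0,-85,0],[55,0,0,-130,0],[55,0,0,-175,0],[55,0,0,-220,0]])

```text
clock: 54.9
eef_pos: [420.3, 377.5, 256.4]
tool_rot: [-3.11, 0.006, -1.48]
force: [0.3, 0.9, -0.9]
width: 59.9
```

```bash
python3 - <<'E'
from h import *
go(477,-199.5,320,-84.4)
E
```

```text
t 54.9 pos [420.3 377.5 256.4] rpy [-178.2    0.3  -84.8] F [ 0.3  0.9 -0.9] w 59.9 SHIFT [579.3  -6.1 -66.9] ROLL -0.4 q7 -1.71
```

send_rows(commands=[[55,50,0,-35,0],[55,579,-6,-55,0],[55,579,-6,-55,0],[55,579,-6,-55,0],[55,579,-6,-55,0]])

```text
clock: 55.4
eef_pos: [442.7, 136.6, 292.9]
tool_rot: [-3.11, 0.006, -1.479]
force: [1.3, 0.2, -0.6]
width: 60.1
```

```bash
python3 - <<'E'
from h import *
go(477,-199.5,310,-84.4)
E
```

```text
t 55.4 pos [442.7 136.6 292.9] rpy [-178.2    0.4  -84.7] F [ 1.3  0.2 -0.6] w 60.1 SHIFT [337.7  -4.  -19.1] ROLL -0.3 q7 -1.36
```

send_rows(commands=[[55,337,-4,-18,0],[55,337,-4,-18,0],[55,337,-4,-18,0],[55,337,-4,-18,0],[55,337,-4,-18,0]])

```text
clock: 55.9
eef_pos: [467.7, -111.7, 304.7]
tool_rot: [-3.11, 0.007, -1.479]
force: [1.0, 0.1, -0.7]
width: 60.2
```

```bash
python3 - <<'E'
from h import *
go(477,-199.5,300,-84.4)
E
```

```text
t 55.9 pos [ 467.7 -111.7  304.7] rpy [-178.2    0.4  -84.7] F [ 1.   0.1 -0.7] w 60.2 SHIFT [88.3 -1.   4.1] ROLL -0.3 q7 -0.83
```

send_rows(commands=[[55,45,-1,0,0],[55,80,-1,0,0],[55,88,-1,0,0],[55,88,-1,10,0],[55,88,-1,10,0]])

```text
clock: 56.4
eef_pos: [476.3, -196.8, 292.2]
tool_rot: [-3.113, 0.01, -1.477]
force: [-0.0, 0.2, -1.8]
width: 60.2
```

```bash
python3 - <<'E'
from h import *
snap('wrist','w48.png')
im=snap('scene','s48.png')
go(477,-199.5,275,-84.4)
cv2.imwrite('pics/z48.png',cv2.resize(im[20:240,170:310],None,fx=2.7,fy=2.7,interpolation=cv2.INTER_CUBIC)[:,:,::-1])
E
```

```text
t 56.5 pos [ 477.  -196.8  293.3] rpy [-178.3    0.5  -84.6] F [-0.2  0.4 -1.3] w 60.2 SHIFT [ 2.9  0.8 18.2] ROLL -0.2 q7 -0.64
```

View pics/z48.png

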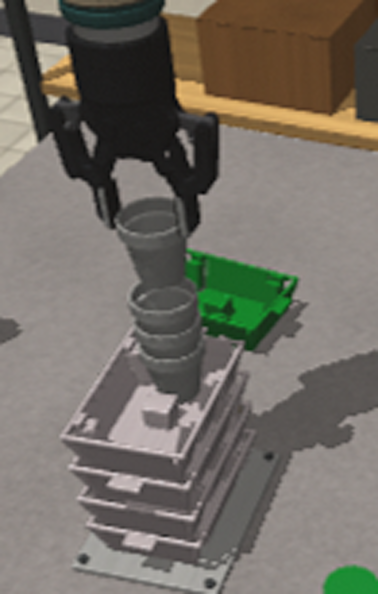

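View pics/w48.png

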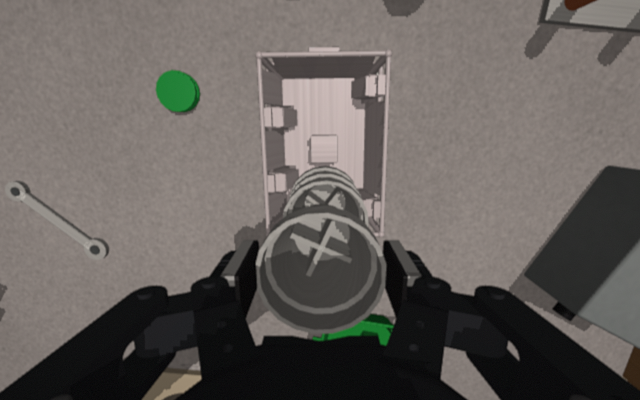

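send_rows(commands=[[55,3,1,8,0],[55,3,1,18,0],[55,3,1,25,0],[55,3,1,25,0]])

```text
clock: 56.9
eef_pos: [476.4, -198.7, 266.9]
tool_rot: [-3.114, 0.01, -1.476]
force: [-0.8, 0.1, -0.5]
width: 60.3
```

```bash
python3 - <<'E'
from h import *
snap('wrist','w49.png')
im=snap('scene','s49.png')
go(477,-199.5,250,-84.4)
cv2.imwrite('pics/z49.png',cv2.resize(im[20:240,170:310],None,fx=2.7,fy=2.7,interpolation=cv2.INTER_CUBIC)[:,:,::-1])
E
```

```text
t 57.0 pos [ 477.  -199.5  268. ] rpy [-178.3    0.5  -84.6] F [ 0.1 -0.5 -0.9] w 60.2 SHIFT [ 0.1  0.5 18. ] ROLL -0.2 q7 -0.61
```

View pics/z49.png

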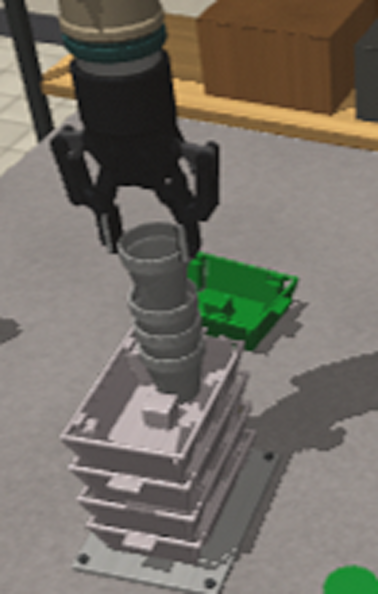

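send_rows(commands=[[55,0,0,6,0],[55,0,0,12,0],[55,0,0,18,0],[55,0,0,18,0]])

```text
clock: 57.4
eef_pos: [477.0, -198.9, 249.1]
tool_rot: [-3.114, 0.01, -1.476]
force: [0.4, -0.1, -1.7]
width: 60.3
```

```bash
python3 - <<'E'
from h import *
go(477,-199.5,242,-84.4)
E
```

```text
t 57.4 pos [ 477.  -198.9  249.1] rpy [-178.4    0.6  -84.6] F [ 0.4 -0.1 -1.7] w 60.3 SHIFT [0.7 0.2 7.1] ROLL -0.2 q7 -0.58
```

send_rows(commands=[[55,0,0,3,0],[55,0,0,6,0],[55,0,0,7,0]])

```text
clock: 57.7
eef_pos: [477.0, -198.7, 241.7]
tool_rot: [-3.114, 0.01, -1.476]
force: [0.5, 0.7, -0.9]
width: 60.0
```

send_rows(commands=[[55,0,0,1,0],[55,0,0,2,0],[55,0,0,2,0]])

```text
clock: 58.0
eef_pos: [477.2, -198.8, 239.9]
tool_rot: [-3.114, 0.01, -1.476]
force: [-0.4, 0.6, -0.2]
width: 60.2
```

send_rows(commands=[[55,0,0,1,0],[55,0,0,2,0],[55,0,0,2,0]])

```text
clock: 58.3
eef_pos: [478.0, -199.1, 239.3]
tool_rot: [-3.112, 0.01, -1.476]
force: [-1.9, 1.3, 11.2]
width: 60.3
```

Contact at 239.3 (expected 239). Release, lift, move clear.

send_rows(commands=[[72,0,0,0,0],[72,0,0,0,0],[72,0,0,-15,0],[76,0,0,-50,0],[80,0,0,-70,0]])

```text
clock: 58.8
eef_pos: [476.2, -200.8, 310.9]
tool_rot: [-3.111, 0.009, -1.477]
force: [-0.1, -0.4, -0.4]
width: 80.4
```

send_rows(commands=[[80,-45,0,-10,0],[80,-90,0,-10,0],[80,-140,0,-10,0],[80,-180,0,-10,0],[80,-180,0,-10,0]])

```text
clock: 59.3
eef_pos: [458.5, -14.6, 321.5]
tool_rot: [-3.113, 0.012, -1.466]
force: [-0.4, 1.2, 0.1]
width: 80.2
```

send_rows(commands=[[80,-60,0,0,0],[80,-110,0,0,0],[80,-150,0,0,0],[80,-150,0,0,0]])

```text
clock: 59.7
eef_pos: [441.8, 140.9, 322.5]
tool_rot: [-3.114, 0.013, -1.456]
force: [0.2, -0.6, -0.7]
width: 80.0
```

```bash
python3 - <<'E'
from h import *
go(477,-199.5,242,-84.4)
im=snap('scene','s50.png'); t=snap('top','t50.png')
a=cv2.resize(im[90:250,160:300],None,fx=3.6,fy=3.6,interpolation=cv2.INTER_CUBIC); b=cv2.resize(t[150:246,350:434],None,fx=6,fy=6,interpolation=cv2.INTER_CUBIC)[:576]
cv2.imwrite('pics/z50.png',a[:,:,::-1]);cv2.imwrite('pics/z51.png',b[:,:,::-1])
E
```

```text
t 59.7 pos [441.8 140.9 322.5] rpy [-178.4    0.8  -83.4] F [ 0.2 -0.6 -0.7] w 80.0 SHIFT [343.2   6.2  75.8] ROLL 1.0 q7 -1.4
```

View pics/z50.png

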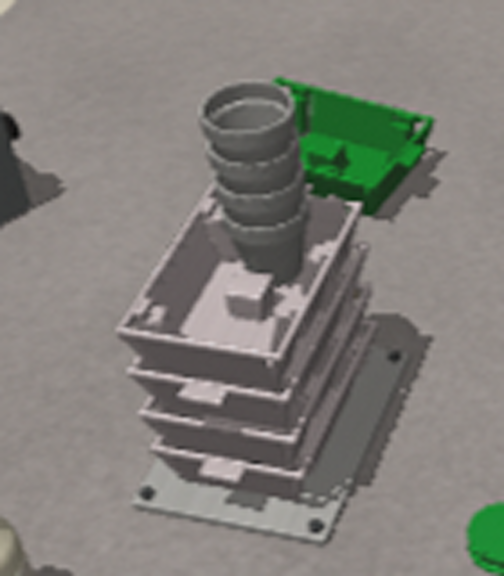

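View pics/z51.png

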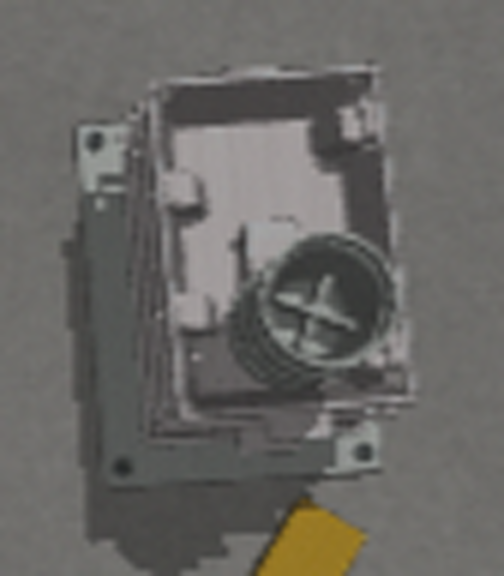

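View pics/s50.png

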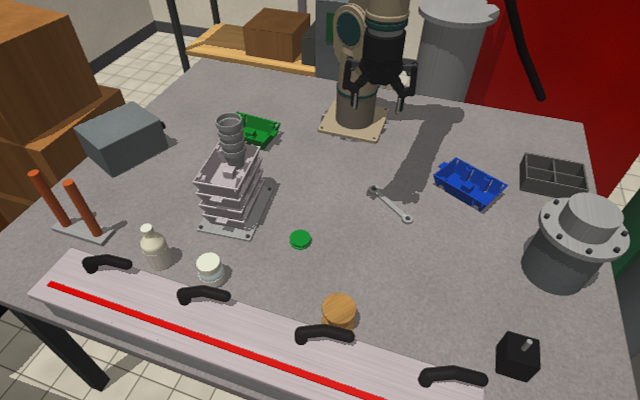

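```bash
python3 - <<'E'
from h import *
print(ray('top',350+325/6,150+305/6,264).round(1))
# scene rims: pixel centre -> xy at heights
for (x,y),h in [((248,110),264),((253,0),0)][:1]: print(ray('scene',160+x/3.6,90+y/3.6,h).round(1))
for z in (186,212,238,264): print(z,np.round(proj('scene',(473.5,-203,z)),1), 'zoom',(np.array(proj('scene',(473.5,-203,z)))-[160,90])*3.6)
E
```

```text
[ 466.1 -199.3  264. ]
[ 473.  -196.8  264. ]
186 [231.2 146.4] zoom [256.25630988 203.02910294]
212 [229.7 138. ] zoom [250.79027208 172.73469586]
238 [228.1 129.2] zoom [245.11667821 141.28995125]
264 [226.5 120.2] zoom [239.22347749 108.62808024]
```

```bash
python3 -c "
from h import *
print(ctrl.finish_job())"
```

```text
the job is handed in; nothing more can be done
None
```

I stacked the three nested trays on the screwed-down tray, each turned half a turn from the one beneath. All four cups are in the top tray, nested as one stack between the grip block and the -x end. I handed the job in at about 60 s; no verdict was reported.

**Checks that passed**
- **Trays:** each one seated within about 1 mm of the height expected from the 38 mm spacing. The pictures show them level, with tabs on alternate ends.
- **Cups:** each seated within about 1 mm of its expected height. In the last scene picture the stack is upright, leaning about 0.02 rad at most, and roughly 40 mm from the block's middle.
- **Bystanders:** in the last scene picture I see none moved, and the arm is well clear of everything.

**Checks that disagreed**
- **Camera positions:** for the top cup, the top camera gives x = 466 mm and the scene camera 473 mm, while the arm released it at about 477 mm. All three readings are inside the allowed range.
- **Fingertip height:** the fingertips sat about 16 mm further back than stated, and the wrist camera measured sizes about 2% small. I set heights by contact and centred by eye instead. The first grasp attempt closed above the block for this reason.
- **Base tray position:** to measure it properly, I set the first tray down on the bench for a moment and picked it up again.

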